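# Catalogue photograph of turned tealight holders

## Robot

A 6-joint arm with a two-finger parallel gripper is mounted at the origin on the work surface. World frame = base frame: x ahead of the robot, y to its left, z up, the work surface at z = 0. Lengths are in mm, angles in rad, forces in N, time in s.
With the tool pointing down it reaches from about 350 to 975 mm from the base axis. Payload 7.1 kg.
Tool frame: the origin (TCP) lies at the very end of the fingers, on their centre line; the grasp point (between the pads) lies 19 mm behind it; z points along the fingers, y is the line along which they close (so a half turn about z gives the same grasp; the last joint's range is limited). The gripper opens to 88 mm and grips with 3 to 60 N. Pads are 20 mm wide; open, the fingers measure 115 mm over their backs; the gripper's body (75 mm by 178 mm) begins 61 mm behind the grasp point.
Start: joints at [-1.254, 0.423, 1.63, -0, 1.089, -0.019], TCP at [205.97, -590.069, 222.675] pointing down, gripper open.
Joint ranges: [-3, 3], [-0.9, 2.11], [0.09, 2.58], [-1.31, 4.45], [0.11, 2.69], [-2.54, 2.54]. Speed limits (rad/s): [2.39, 2.39, 3.01, 3.14, 3.14, 3.14].

## Interface

Orientations are given as a rotation vector (axis times angle).
In Python, from workcell import sensors, imaging, close_job gives the robot as it stands. The module is installed in compiled form; this text tells all that it offers.
- The arm moves only by the tool servo_tool, never from a script. Its argument "steps" is a list of rows, each a list of 3 entries, a list of its own where there are three numbers: the shift along the world's x, y, z in m, then the turn, a rotation vector about the world's x, y, z in degrees, then the opening, from -1 (shut) to 1 (fully open). A call has exactly 8 rows; each row shifts and turns the commanded pose from where the row before left it; what a row does not reach is not made up. A row lasts 1/12 s, in which the tool goes at most 41.7 mm and 7.16 degrees, less where a joint would pass 70% of its speed; a pose out of reach is approached as far as the arm can. A call is refused whole if a number of a shift passes 0.0417 or a number of a turn 7.16, either way. A call with a gripper value outside its range is refused whole. The fingers move at their own pace and stop on an object; the grip force is fixed at half the most. Time passes only in rows, so rows that do not move let the fingers close, or fill a call up. It gives the time, the measured TCP pose, the force, the opening and the grip force at its end, in the units of the state.
- sensors.get_obs(): the state, without advancing time (a new reading comes with each control period).
- imaging.get_image(name): name is "scene" or "top" or "wrist"; returns a dict with "color" (420x560x3 uint8, blue, green, red), "range_z" (420x560 float32, mm along the optical axis (not along the pixel's ray), 0 where there is no reading), "vertical_fov" (degrees; the focal length in pixels is half the picture's height over the tangent of half this angle, whatever the lens; pixels are square), "cx", "cy" (the principal point, pixels), "k1" (the pictures are not rectified: a ray, as slopes to the right and down, at radius r is drawn at 1 + k1 r^2 times it, then the intrinsics apply), "rvec" (rotation vector, rad) and "tvec" (3), from world to camera coordinates, as OpenCV has them; the wrist camera has in their place "tool_from_camera" (4x4, takes a point from camera to tool coordinates, whose origin is the TCP and whose axes are the flange's). Camera axes: x right, y down, z forward; pixel columns grow to the right and rows downward; lengths in mm; the calibration is good to about 2 mm. A picture is of the moment at which its call begins: read the wrist's pose just before it.
- close_job(): hands the job in; it is judged then, once.
The state is a dict: "t": time; "qpos": joint angles; "qvel": joint speeds; "joint_torque": joint torques, N m; "ee_pos": TCP position; "orientation": TCP orientation; "ft_force": force on the tool from outside, world axes, zero at the start; "moment": the same for the moment, N m; "width": finger opening in mm; "grasp_force": force on a finger pad.
Only numpy, scipy, OpenCV 4.12 (cv2) and the standard library are available. Lean on these libraries where they do the work, as an engineer would, in place of code of your own. Each camera call takes 0.05 s, during which the arm holds its last target. There are 200 camera calls.

## Task

Take the catalogue photograph of the turned tealight holders in the tray: stand all of them upright on the stone slab in front of the camera, wholly on it and not touching one another, switch the photo lamp on with the lever-lock toggle on its supply box (pull the bat out before you flip it), then press the camera's release to its first click and hold it there about a second so that it focuses, and press it fully to take the picture. Never press the release fully while the lamp is off. Afterwards switch the lamp off again, put all the holders back on the floor of the tray, and leave the wax tin, the gouge and the bowl blank where they are.

Things in the scene. Friction and masses are not known exactly. Their poses are not given: they have to be found in the camera images.
- holder_a: Hand-turned wooden tealight holder, a squat drum with a flat base and a candle in its top; 36 mm high, base diameter 48 mm, widest diameter 52 mm, 70 g or so. Origin at the centre of its base, z up through the candle. May be absent.
- holder_b: Hand-turned wooden tealight holder, a squat barrel with a flat base and a candle in its top; 40 mm high, base diameter 44 mm, widest diameter 54 mm at half height, top 47 mm, 70 g or so. Origin at the centre of its base, z up through the candle. May be absent.
- holder_c: Hand-turned wooden tealight holder, a squat cone, narrower at the top with a flat base and a candle in its top; 44 mm high, base diameter 56 mm, widest diameter 56 mm, tapering to 45 mm at the top, 70 g or so. Origin at the centre of its base, z up through the candle. May be absent.
- holder_d: Hand-turned wooden tealight holder, a squat waisted spool with a flat base and a candle in its top; 46 mm high, base diameter 52 mm, widest diameter 52 mm, waist 43 mm at 20 to 26 mm height, top 49 mm, 70 g or so. Origin at the centre of its base, z up through the candle. May be absent.
- holder_a_mid (a point): Point on the axis of holder_a, 20 mm above its base.
- holder_b_mid (a point): Point on the axis of holder_b, 20 mm above its base.
- holder_c_mid (a point): Point on the axis of holder_c, 20 mm above its base.
- holder_d_mid (a point): Point on the axis of holder_d, 20 mm above its base.
- tray: Shallow fixed plywood tray, 260 mm (its x) by 220 mm (its y), rim and floor 6 mm thick: the inner floor, 248 by 208 mm, lies 6 mm and the top of the rim 14 mm above the bench. Origin at the centre of its underside. The holders start standing in it, at most one in each quarter, and end in it; there they may stand or lie but not on one another.
- slab_top (a point): Centre of the top of the fixed grey stone slab, 220 mm (its x, towards the camera) by 200 mm (its y) and 8 mm thick, lying on the bench in front of the lens. This point is 8 mm above the bench.
- camera: Fixed black camera on a round table stand. Its lens points along its own -x at the slab; its hand grip, with the release on top, is at its +y end. Body 132 mm wide (y), top of the body 131 mm above the bench, viewfinder hump in the middle up to 158 mm (the hump ends 27 mm from the release's axis). Origin under the centre of the body, on the bench.
- release_top (a point): Top of the camera's two-stage release: a round aluminium soft-release dome, diameter 17 mm, whose top stands 15 mm above the top of the grip (144 mm above the bench) when not pressed. It is pressed straight down and this point goes down with it.
- release_first (a joint): First stage of the release, m: 0 up, 0.004 at the first click. A light spring: 0.6 N to start, 1.8 N at the click, where it meets a stop; then nothing moves until the force passes 5.5 N. Half-pressed counts from 0.003 with the second stage under 0.001. It springs back when let go.
- release_second (a joint): Second stage of the release, m: 0 until the force passes 5.5 N, 0.003 fully down at 8.5 N, against a stop; it takes the picture from 0.002. It springs back when let go.
- lampbox: Fixed grey steel supply box of the photo lamp, 100 mm (x) by 120 mm (y), 55 mm high, with the toggle in the middle of its lid. Origin at the centre of its underside. The bat swings in the box's x-z plane about a pivot 45 mm above this origin (10 mm below the lid), along the box's y.
- toggle (a joint): Swing of the toggle bat, rad: 0 off (leaning 0.45 rad to the box's -x), 0.9 on (leaning 0.45 rad to its +x), 0.45 upright. Stiff (0.07 N m), it stays where it is left. Two steel ridges lock it within about 0.16 rad of either end unless the bat is pulled out; it must not be forced. On counts above 0.68, off below 0.22, with the bat sprung back in.
- toggle_pull (a joint): How far the bat is pulled out along its own axis, m: 0 in, 0.008 at its stop. Spring 2.7 N at 0, 6.3 N at 0.008. At 0.006 or more it passes over the ridges. It springs back in by itself once past them.
- bat_grip (a point): Middle of the grip of the toggle bat, on its axis, 45 mm from the pivot (53 mm when pulled out). The grip is a black cylinder 11 to 13 mm in diameter and 28 mm long (14 mm either side of this point); the ridges and the lock pin below it stand 12 mm above the lid.
- wax_tin: Bystander: flat steel wax tin, diameter 72 mm, 34 mm high. Origin at the centre of its underside.
- gouge: Bystander: turning gouge with a wooden handle, lying on the bench, 360 mm long and 27 mm thick, blade to its +x. Origin on the bench below it, 140 mm from the end of the handle.
- bowl_blank: Bystander: round dark wooden bowl blank, diameter 110 mm, 45 mm high. Origin at the centre of its underside.
There are look-alikes about, which are no part of the job. What is shaped like the holder_b but green is not meant.

How it is judged (in metres and radians):
On the way, in this order (a step that is already met when the one before it is completed fails the run):
1. all holders stand on the slab, let go, upright and apart, and the lamp is switched on with the bat sprung back in (x of holder_a in the frame of slab_top between -0.095 and 0.095 m and y of holder_a in the frame of slab_top between -0.085 and 0.085 m and z of holder_a in the frame of slab_top between -0.004 and 0.006 m and angle between each of holder_a, holder_b, holder_c, holder_d's own z axis and vertical below 0.15 rad and x of holder_b in the frame of slab_top between -0.095 and 0.095 m and y of holder_b in the frame of slab_top between -0.085 and 0.085 m and z of holder_b in the frame of slab_top between -0.004 and 0.006 m and x of holder_c in the frame of slab_top between -0.095 and 0.095 m and y of holder_c in the frame of slab_top between -0.085 and 0.085 m and z of holder_c in the frame of slab_top between -0.004 and 0.006 m and x of holder_d in the frame of slab_top between -0.095 and 0.095 m and y of holder_d in the frame of slab_top between -0.085 and 0.085 m and z of holder_d in the frame of slab_top between -0.004 and 0.006 m and horizontal distance between holder_a and holder_b above 0.0533 m and horizontal distance between holder_a and holder_c above 0.0545 m and horizontal distance between holder_a and holder_d above 0.0525 m and horizontal distance between holder_b and holder_c above 0.0534 m and horizontal distance between holder_b and holder_d above 0.0513 m and horizontal distance between holder_c and holder_d above 0.0545 m and contact force between the fingers and holder_a below 0.3 N and linear speed of each of holder_a, holder_b, holder_c, holder_d below 0.05 m/s and contact force between the fingers and holder_b below 0.3 N and contact force between the fingers and holder_c below 0.3 N and contact force between the fingers and holder_d below 0.3 N and value of joint toggle above 0.68 rad and value of joint toggle_pull below 0.0025 m), for 0.3 s.
2. with holders and lamp so, the release is held at its first click (x of holder_a in the frame of slab_top between -0.095 and 0.095 m and y of holder_a in the frame of slab_top between -0.085 and 0.085 m and z of holder_a in the frame of slab_top between -0.004 and 0.006 m and angle between each of holder_a, holder_b, holder_c, holder_d's own z axis and vertical below 0.15 rad and x of holder_b in the frame of slab_top between -0.095 and 0.095 m and y of holder_b in the frame of slab_top between -0.085 and 0.085 m and z of holder_b in the frame of slab_top between -0.004 and 0.006 m and x of holder_c in the frame of slab_top between -0.095 and 0.095 m and y of holder_c in the frame of slab_top between -0.085 and 0.085 m and z of holder_c in the frame of slab_top between -0.004 and 0.006 m and x of holder_d in the frame of slab_top between -0.095 and 0.095 m and y of holder_d in the frame of slab_top between -0.085 and 0.085 m and z of holder_d in the frame of slab_top between -0.004 and 0.006 m and horizontal distance between holder_a and holder_b above 0.0533 m and horizontal distance between holder_a and holder_c above 0.0545 m and horizontal distance between holder_a and holder_d above 0.0525 m and horizontal distance between holder_b and holder_c above 0.0534 m and horizontal distance between holder_b and holder_d above 0.0513 m and horizontal distance between holder_c and holder_d above 0.0545 m and value of joint toggle above 0.68 rad and value of joint toggle_pull below 0.0025 m and value of joint release_first above 0.003 m and value of joint release_second below 0.001 m), for 0.6 s.
3. with holders and lamp so, the release is pressed fully (x of holder_a in the frame of slab_top between -0.095 and 0.095 m and y of holder_a in the frame of slab_top between -0.085 and 0.085 m and z of holder_a in the frame of slab_top between -0.004 and 0.006 m and angle between each of holder_a, holder_b, holder_c, holder_d's own z axis and vertical below 0.15 rad and x of holder_b in the frame of slab_top between -0.095 and 0.095 m and y of holder_b in the frame of slab_top between -0.085 and 0.085 m and z of holder_b in the frame of slab_top between -0.004 and 0.006 m and x of holder_c in the frame of slab_top between -0.095 and 0.095 m and y of holder_c in the frame of slab_top between -0.085 and 0.085 m and z of holder_c in the frame of slab_top between -0.004 and 0.006 m and x of holder_d in the frame of slab_top between -0.095 and 0.095 m and y of holder_d in the frame of slab_top between -0.085 and 0.085 m and z of holder_d in the frame of slab_top between -0.004 and 0.006 m and horizontal distance between holder_a and holder_b above 0.0533 m and horizontal distance between holder_a and holder_c above 0.0545 m and horizontal distance between holder_a and holder_d above 0.0525 m and horizontal distance between holder_b and holder_c above 0.0534 m and horizontal distance between holder_b and holder_d above 0.0513 m and horizontal distance between holder_c and holder_d above 0.0545 m and value of joint toggle above 0.68 rad and value of joint toggle_pull below 0.0025 m and value of joint release_second above 0.002 m), for 0.05 s.
At the end, for the whole second after the job is handed in: After the picture: every holder lies or stands on the floor of the tray, within its rim, let go and at rest; the toggle is off (under 0.22 rad) with its bat sprung in (under 2.5 mm); the release is up (under 1 mm) (x of holder_a_mid in the frame of tray between -0.12 and 0.12 m and y of holder_a_mid in the frame of tray between -0.1 and 0.1 m and z of holder_a_mid in the frame of tray between 0 and 0.045 m and linear speed of each of holder_a, holder_b, holder_c, holder_d below 0.05 m/s and contact force between the fingers and holder_a below 0.3 N and x of holder_b_mid in the frame of tray between -0.12 and 0.12 m and y of holder_b_mid in the frame of tray between -0.1 and 0.1 m and z of holder_b_mid in the frame of tray between 0 and 0.045 m and contact force between the fingers and holder_b below 0.3 N and x of holder_c_mid in the frame of tray between -0.12 and 0.12 m and y of holder_c_mid in the frame of tray between -0.1 and 0.1 m and z of holder_c_mid in the frame of tray between 0 and 0.045 m and contact force between the fingers and holder_c below 0.3 N and x of holder_d_mid in the frame of tray between -0.12 and 0.12 m and y of holder_d_mid in the frame of tray between -0.1 and 0.1 m and z of holder_d_mid in the frame of tray between 0 and 0.045 m and contact force between the fingers and holder_d below 0.3 N and value of joint toggle below 0.22 rad and value of joint toggle_pull below 0.0025 m and value of joint each of release_first, release_second below 0.001 m); the robot touches nothing.
It fails at once if the release is pressed fully while the lamp is off (value of joint release_second above 0.0015 m and value of joint toggle below 0.6 rad).
It fails at once if the wax tin, gouge or bowl blank is shifted by more than 30 mm (distance of any of wax_tin, gouge, bowl_blank from where it was at the start of the episode above 0.03 m).
Of holder_a, holder_b, holder_c, holder_d only 2 to 4 are there at a start; the rules pass over those that are not, and their reading is None.
At some moment in a run one of holder_a, holder_b, holder_c, holder_d may be knocked a few centimetres aside while the robot is not near it.
Once in a run the grip may slacken for a moment while it holds something.
It also fails if it takes over 210 s, if anything falls off the work surface, if the arm or the gripper's body presses on something with over 40 N, if the wrist force passes 120 N, or if a joint passes its speed limit or range.

## Working session

There is one attempt and no reset: what is moved stays moved. The work goes in short steps, Python scripts to look and compute and a tool call to move; the robot and the scene stay as the last step left them, time stands still between calls to the robot, and variables do not carry over. Pictures are saved under pics/ and viewed, at most 14 in all, crops included, and the job is handed in when it is done.

Besides the shell and the picture viewer there is one more tool, called after "Call:" in YAML: its name, and indented under it one key for each argument. servo_tool: Moves the arm, as the interface text tells. Its arguments: {"type":"object","properties":{"steps":{"type":"array"}},"required":["steps"]}

```bash
mkdir -p pics; cat > h.py <<'E'
import numpy as np, cv2, pickle
from workcell import sensors, imaging
def grab(name,fn=None):
    o=sensors.get_obs(); im=imaging.get_image(name); im['obs']=o
    if fn: cv2.imwrite('pics/'+fn,im['color'])
    pickle.dump(im,open(name+'.pkl','wb'))
    return im
def cloud(im):
    "world xyz (mm) for each pixel"
    H,W=im['range_z'].shape; f=H/2/np.tan(np.radians(im['vertical_fov'])/2)
    K=np.array([[f,0,im['cx']],[0,f,im['cy']],[0,0,1.]])
    u,v=np.meshgrid(np.arange(W),np.arange(H))
    xd=(u-im['cx'])/f; yd=(v-im['cy'])/f; x,y=xd.copy(),yd.copy()
    for _ in range(20):
        s=1+im['k1']*(x*x+y*y); x,y=xd/s,yd/s
    z=im['range_z']; P=np.stack([x*z,y*z,z],-1).astype(float)
    if 'rvec' in im:
        R=cv2.Rodrigues(np.array(im['rvec'],float))[0]; t=np.array(im['tvec'],float).ravel()
        Wd=(P-t)@R
    else:
        T=np.array(im['tool_from_camera'],float); o=im['obs']
        R=cv2.Rodrigues(np.array(o['orientation'],float))[0]
        Wd=(P@T[:3,:3].T+T[:3,3])@R.T+np.array(o['ee_pos'])
    Wd[z<=0]=np.nan
    return Wd
E
python3 - <<'E'
from h import *
a=grab('top','top0.png');b=grab('scene','scene0.png')
o=a['obs'];print({k:np.round(v,3).tolist() for k,v in o.items()})
for i in(a,b):print({k:i[k] for k in i if k in('vertical_fov','cx','cy','k1','rvec','tvec')})
E
```

```text
{'t': 0.0, 'qpos': [-1.254, 0.424, 1.631, 0.0, 1.089, -0.019], 'qvel': [0.0, -0.001, 0.0, 0.0, 0.0, -0.002], 'joint_torque': [0.001, -54.462, -27.366, 0.065, 0.023, -0.0], 'ee_pos': [205.803, -589.565, 221.905], 'orientation': [-3.096, -0.525, 0.0], 'ft_force': [0.195, 0.901, 0.2], 'moment': [-0.011, -0.024, -0.004], 'grasp_force': 0.0, 'width': 87.653}
{'vertical_fov': 48.91287730080705, 'cx': 279.40855004748596, 'cy': 208.4355798435237, 'k1': -0.0836595427981483, 'rvec': array([ 2.16120883, -2.20547974,  0.09878004]), 'tvec': array([ -24.01443901,  561.59162068, 1453.15077194])}
{'vertical_fov': 43.697162728034705, 'cx': 274.3120678759719, 'cy': 201.25526091553135, 'k1': -0.08532195997839186, 'rvec': array([ 2.11434094,  0.69575853, -0.36090831]), 'tvec': array([-417.95321176, -136.77897168, 1729.90827235])}
```

View pics/top0.png

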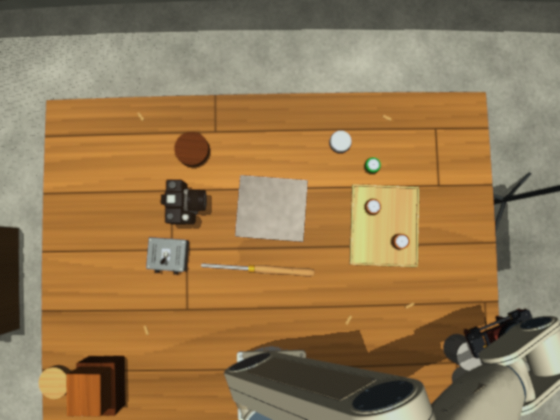

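View pics/scene0.png

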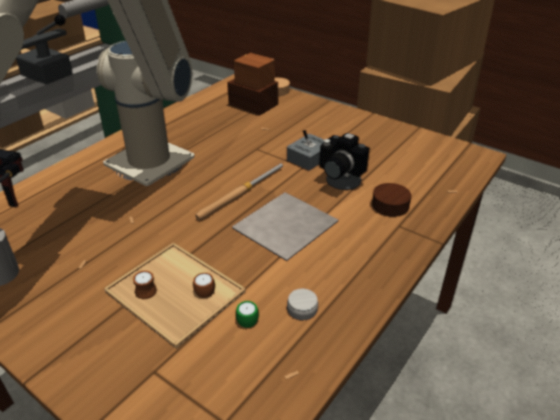

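Top view: two holders in the tray at (373,206) and (401,241); green decoy at (373,165), tin (340,141), slab centre (271,208), camera (182,202), lampbox (167,255), gouge (257,269), bowl (192,149).

```bash
cat > m.py <<'E'
from h import *
a=pickle.load(open('top.pkl','rb'));W=cloud(a)
b=pickle.load(open('scene.pkl','rb'));S=cloud(b)
np.set_printoptions(precision=1,suppress=True)
for n,(u,v) in dict(h1=(373,206),h2=(401,241),green=(373,165),slab=(271,208),sl_tl=(239,177),sl_tr=(306,180),sl_br=(303,240),sl_bl=(237,236),box=(155,262),boxtl=(149,238),boxtr=(187,239),boxbl=(148,271),boxbr=(186,272),bat=(165,258),rel=(186,217),tr_tl=(352,186),tr_tr=(418,186),tr_br=(418,265),tr_bl=(351,265),bench=(330,220),trfloor=(390,215)).items(): print(n,W[v,u])
def blob(W,box,zlo,zhi):
    x0,x1,y0,y1=box
    m=(W[...,0]>x0)&(W[...,0]<x1)&(W[...,1]>y0)&(W[...,1]<y1)&(W[...,2]>zlo)&(W[...,2]<zhi)
    p=W[m]; return p
for n,(u,v) in dict(h1=(373,206),h2=(401,241)).items():
    c=W[v,u]
    for nm,C in(('top',W),('scene',S)):
        p=blob(C,(c[0]-45,c[0]+45,c[1]-45,c[1]+45),25,70)
        if len(p): print(n,nm,len(p),p.min(0),p.max(0),(p.min(0)+p.max(0))/2, np.percentile(p[:,2],90))
E
python3 m.py
python3 - <<'E'
import cv2
t=cv2.imread('pics/top0.png')
A=cv2.resize(t[150:285,135:245],None,fx=4,fy=4,interpolation=3)
B=cv2.resize(t[150:285,340:430],None,fx=4,fy=4,interpolation=3)
cv2.imwrite('pics/crop0.png',cv2.hconcat([A,B])[:540,:800])
E
```

```text
h1 [ 561.5 -332.9   39.4]
h2 [ 448.3 -415.6   49.8]
green [ 693.9 -338.7   36.3]
slab [564.   -8.4  10.5]
sl_tl [668.8  94.4  -1.5]
sl_tr [ 653.8 -124.1    3.7]
sl_br [ 459.  -109.8   -1. ]
sl_bl [476.1 102.9   5.3]
box [398.8 355.2  57.2]
boxtl [473.7 374.2  56.5]
boxtr [469.7 266.1  -2.9]
boxbl [368.5 393.5  -1.1]
boxbr [363.4 269.5   0.2]
bat [411.2 318.2  80.4]
rel [531.2 240.3 144.9]
tr_tl [ 631.1 -273.7    5.2]
tr_tr [ 627.8 -493.4    0.6]
tr_br [ 369.6 -480.9    4.5]
tr_bl [ 375.  -263.1   -0.5]
bench [ 521.8 -198.7    2.9]
trfloor [ 533.9 -395.3    3.9]
h1 top 217 [ 536.  -354.5   26.4] [ 587.6 -307.7   53.6] [ 561.8 -331.1   40. ] 48.87859895674684
h1 scene 381 [ 536.5 -361.6   25. ] [ 588.  -310.9   50.3] [ 562.2 -336.2   37.7] 46.25273669389584
h2 top 204 [ 426.1 -441.6   25.2] [ 470.5 -392.9   59.1] [ 448.3 -417.2   42.2] 55.15892966384572
h2 scene 378 [ 421.4 -442.1   25.1] [ 474.4 -391.    57.7] [ 447.9 -416.5   41.4] 52.145570792118725
```

View pics/crop0.png

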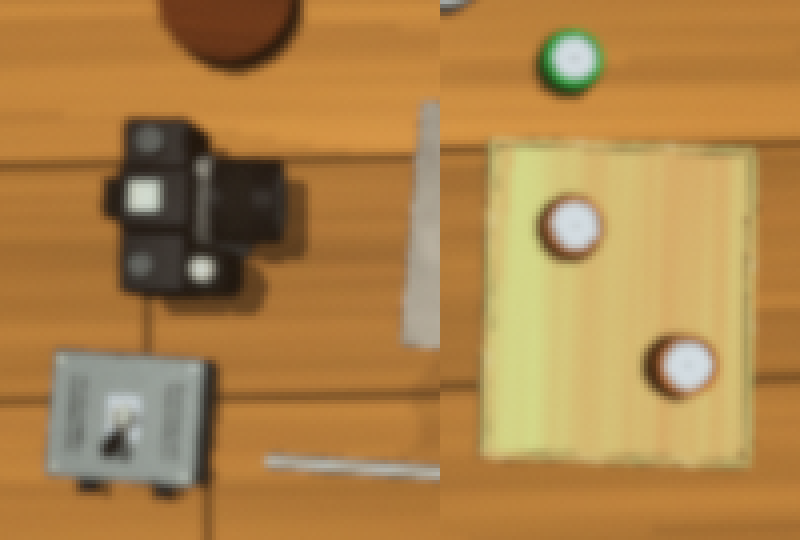

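Crop: camera release dome at top-image (186,217), bat leaning down the picture (world −x) with its grip at (163,261). The holders are about 40 mm high (b, at 562,−334) and about 46 mm high (likely d, at 448,−417). I move above b first.

Call:
servo_tool:
  steps:
    - [[0.0274,0.0198,0],[0,0,0],1]
    - [[0.0274,0.0198,0],[0,0,0],1]
    - [[0.0274,0.0198,0],[0,0,0],1]
    - [[0.0274,0.0198,0],[0,0,0],1]
    - [[0.0274,0.0198,0],[0,0,0],1]
    - [[0.0274,0.0198,0],[0,0,0],1]
    - [[0.0274,0.0198,0],[0,0,0],1]
    - [[0.0274,0.0198,0],[0,0,0],1]

```text
t: 0.77
ee_pos: [426.2, -430.3, 222.4]
orientation: [-3.097, -0.525, 0.001]
ft_force: [0.2, -0.7, 0.0]
width: 87.5
grasp_force: 0.0
```

Call:
servo_tool:
  steps:
    - [[0.0274,0.0198,0],[0,0,0],1]
    - [[0.0274,0.0198,0],[0,0,0],1]
    - [[0.0274,0.0198,0],[0,0,0],1]
    - [[0.0274,0.0198,0],[0,0,0],1]
    - [[0.0274,0.0198,0],[0,0,0],1]
    - [[0,0,-0.02],[0,0,0],1]
    - [[0,0,-0.02],[0,0,0],1]
    - [[0,0,-0.02],[0,0,0],1]

```text
t: 1.43
ee_pos: [562.8, -331.8, 161.8]
orientation: [3.097, 0.527, 0.0]
ft_force: [0.7, -0.5, -0.6]
width: 87.9
grasp_force: 0.0
```

```bash
cat > w.py <<'E'
import sys
from h import *
np.set_printoptions(precision=1,suppress=True)
im=grab('wrist',sys.argv[1] if len(sys.argv)>1 and sys.argv[1]!='-' else None);W=cloud(im);o=im['obs']
print('t',o['t'],np.array(o['ee_pos']),np.array(o['orientation'])*57.3,np.array(o['ft_force']),o['width'],np.array(o['qpos'])*57.3)
def find(c,zlo,zhi,r=42):
    m=(np.hypot(W[...,0]-c[0],W[...,1]-c[1])<r)&(W[...,2]>zlo)&(W[...,2]<zhi);p=W[m]
    if len(p)<20: print('none',c);return
    q=p[p[:,2]>np.percentile(p[:,2],60)]
    cc,rr=cv2.minEnclosingCircle(q[:,:2].astype(np.float32))
    print(c,'n',len(p),'mid',(p.min(0)+p.max(0))/2,'ext',np.ptp(p,0),'topcircle',np.array(cc),rr,'ztop',np.percentile(p[:,2],[50,90,98]))
for s in sys.argv[2:]:
    v=[float(k) for k in s.split(',')]; find(v[:2],v[2],v[3])
E
python3 w.py w1.png 562,-334,20,75 448,-417,20,75
```

```text
t 1.4333 [ 562.8 -331.8  161.8] [177.4  30.2   0. ] [ 0.7 -0.5 -0.6] 87.89218426682703 [-31.6  30.5  92.   -0.   57.5  39.1]
[562.0, -334.0] n 2432 mid [ 561.6 -334.6   39.7] ext [50.5 52.1 27. ] topcircle [ 560.3 -335.2] 23.349119186401367 ztop [46.3 47.4 48. ]
[448.0, -417.0] n 1483 mid [ 446.3 -419.    39.9] ext [46.4 48.8 37.9] topcircle [ 447.7 -418.9] 24.44500160217285 ztop [52.5 53.6 54.1]
```

View pics/w1.png

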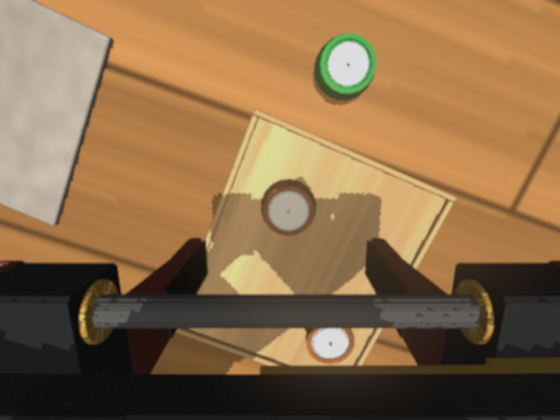

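The wrist view shows b centred between the fingers at (288,210), d at (330,343), green decoy (347,65). Descend and grip.

Call:
servo_tool:
  steps:
    - [[-0.001,-0.002,-0.03],[0,0,0],1]
    - [[0,0,-0.03],[0,0,0],1]
    - [[0,0,-0.03],[0,0,0],1]
    - [[0,0,-0.02],[0,0,0],1]
    - [[0,0,-0.02],[0,0,0],1]
    - [[0,0,-0.012],[0,0,0],1]
    - [[0,0,-0.008],[0,0,0],1]
    - [[0,0,0],[0,0,0],1]

```text
t: 2.15
ee_pos: [560.4, -334.3, 11.4]
orientation: [-3.096, -0.524, 0.003]
ft_force: [-0.0, -0.3, -0.7]
width: 88.0
grasp_force: 0.0
```

Call:
servo_tool:
  steps:
    - [[0,0,0],[0,0,0],-1]
    - [[0,0,0],[0,0,0],-1]
    - [[0,0,0],[0,0,0],-1]
    - [[0,0,0],[0,0,0],-1]
    - [[0,0,0],[0,0,0],-1]
    - [[0,0,0],[0,0,0],-1]
    - [[0,0,0],[0,0,0],-1]
    - [[0,0,0],[0,0,0],-1]

```text
t: 2.82
ee_pos: [561.5, -334.8, 13.3]
orientation: [3.097, 0.525, 0.001]
ft_force: [-2.0, 0.4, 5.8]
width: 52.6
grasp_force: 30.0
```

Call:
servo_tool:
  steps:
    - [[0,0,0.01],[0,0,0],-1]
    - [[0,0,0.02],[0,0,0],-1]
    - [[0,0,0.03],[0,0,0],-1]
    - [[0.0019,0.025,0],[0,0,0],-1]
    - [[0.0019,0.035,0],[0,0,0],-1]
    - [[0.0019,0.035,0],[0,0,0],-1]
    - [[0.0019,0.035,0],[0,0,0],-1]
    - [[0.0019,0.035,0],[0,0,0],-1]

```text
t: 3.48
ee_pos: [570.5, -168.3, 73.2]
orientation: [3.097, 0.524, 0.0]
ft_force: [1.0, 0.1, -0.5]
width: 52.3
grasp_force: 30.0
```

Call:
servo_tool:
  steps:
    - [[0.0019,0.035,0],[0,0,0],-1]
    - [[0.0019,0.035,0],[0,0,0],-1]
    - [[0.0019,0.035,0],[0,0,0],-1]
    - [[0.0019,0.035,0],[0,0,0],-1]
    - [[0.0019,0.035,0],[0,0,0],-1]
    - [[0,0.03,0],[0,0,0],-1]
    - [[0,0,-0.02],[0,0,0],-1]
    - [[0,0,-0.015],[0,0,0],-1]

```text
t: 4.15
ee_pos: [580.7, 37.5, 38.1]
orientation: [3.096, 0.53, 0.003]
ft_force: [-0.2, -0.6, -0.5]
width: 53.2
grasp_force: 3.0
```

```bash
python3 w.py w2.png 581,36,20,75
```

```text
t 4.15 [580.7  37.5  38.1] [177.4  30.4   0.2] [-0.2 -0.6 -0.5] 53.23391518729937 [  2.5  35.8 104.3   0.   39.8  73.1]
[581.0, 36.0] n 8771 mid [581.8  40.3  56.6] ext [49.6 68.7 36.8] topcircle [590.5  40.3] 36.32969665527344 ztop [70.4 71.8 72.9]
```

View pics/w2.png

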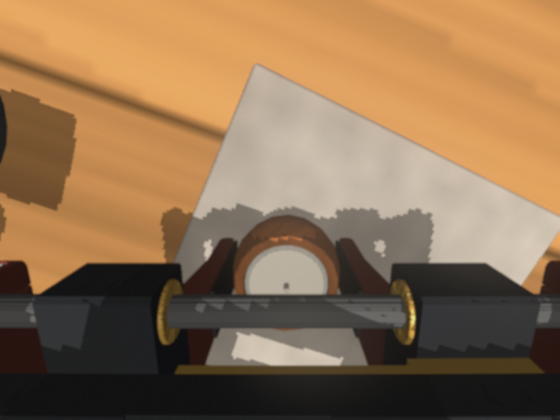

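Slackening just occurred, but b (288,275) is still held over the slab. Let the grip recover.

Call:
servo_tool:
  steps:
    - [[0,0,0],[0,0,0],-1]
    - [[0,0,0],[0,0,0],-1]
    - [[0,0,0],[0,0,0],-1]
    - [[0,0,0],[0,0,0],-1]
    - [[0,0,0],[0,0,0],-1]
    - [[0,0,0],[0,0,0],-1]
    - [[0,0,-0.006],[0,0,0],-1]
    - [[0,0,-0.006],[0,0,0],-1]

```text
t: 4.87
ee_pos: [580.5, 35.2, 25.7]
orientation: [3.097, 0.525, 0.002]
ft_force: [0.5, -0.5, -1.1]
width: 52.5
grasp_force: 30.0
```

```bash
python3 w.py - 581,36,20,75
```

```text
t 4.8667 [580.5  35.2  25.7] [177.5  30.1   0.1] [ 0.5 -0.5 -1.1] 52.46669841997369 [  2.3  37.  104.4   0.   38.6  73.1]
[581.0, 36.0] n 9706 mid [581.6  38.2  50.5] ext [49.6 70.3 49. ] topcircle [590.6  38.2] 37.20694351196289 ztop [58.3 63.  72.6]
```

Call:
servo_tool:
  steps:
    - [[0,0,-0.005],[0,0,0],-1]
    - [[0,0,-0.004],[0,0,0],-1]
    - [[0,0,-0.0015],[0,0,0],-1]
    - [[0,0,0],[0,0,0],-1]
    - [[0,0,0],[0,0,0],1]
    - [[0,0,0],[0,0,0],1]
    - [[0,0,0],[0,0,0],1]
    - [[0,0,0],[0,0,0],1]

```text
t: 5.58
ee_pos: [580.1, 35.3, 15.0]
orientation: [-3.097, -0.525, 0.0]
ft_force: [-0.6, 0.7, 0.2]
width: 75.8
grasp_force: 0.0
```

Call:
servo_tool:
  steps:
    - [[0,0,0],[0,0,0],1]
    - [[0,0,0],[0,0,0],1]
    - [[0,0,0.015],[0,0,0],1]
    - [[0,0,0.03],[0,0,0],1]
    - [[0,0,0.04],[0,0,0],1]
    - [[0,0,0.04],[0,0,0],1]
    - [[0,0,0.02],[0,0,0],1]
    - [[0,0,0],[0,0,0],1]

```text
t: 6.25
ee_pos: [583.4, 35.5, 165.5]
orientation: [3.096, 0.525, 0.014]
ft_force: [0.3, -0.5, -0.2]
width: 87.8
grasp_force: 0.0
```

```bash
python3 w.py - 581,36,20,75; python3 - <<'E'
from h import *
im=pickle.load(open('wrist.pkl','rb'));W=cloud(im)
m=(W[...,2]>4)&(W[...,2]<15)&(W[...,0]>420)&(W[...,0]<700)&(W[...,1]<140)
p=W[m];print(len(p),cv2.minAreaRect(p[:,:2].astype(np.float32)),p.min(0),p.max(0))
E
```

```text
t 6.25 [583.4  35.5 165.5] [177.4  30.1   0.8] [ 0.3 -0.5 -0.2] 87.75911512681158 [  2.3  24.8 101.4   0.   53.3  73.1]
[581.0, 36.0] n 2395 mid [580.4  34.9  41.6] ext [49.8 52.1 27. ] topcircle [579.1  34.9] 23.783906936645508 ztop [48.3 49.4 50.1]
29253 ((575.3690795898438, -85.72659301757812), (367.4422302246094, 236.7617950439453), 84.62252044677734) [ 455.30317309 -274.45942181    4.06992329] [686.44236777 103.71767017  11.91763391]
```

Call:
servo_tool:
  steps:
    - [[-0.0102,-0.0349,0],[0,0,0],1]
    - [[-0.0102,-0.0349,0],[0,0,0],1]
    - [[-0.0102,-0.0349,0],[0,0,0],1]
    - [[-0.0102,-0.0349,0],[0,0,0],1]
    - [[-0.0102,-0.0349,0],[0,0,0],1]
    - [[-0.0102,-0.0349,0],[0,0,0],1]
    - [[-0.0102,-0.0349,0],[0,0,0],1]
    - [[-0.0102,-0.0349,0],[0,0,0],1]

```text
t: 6.97
ee_pos: [496.7, -244.9, 158.3]
orientation: [-3.096, -0.525, 0.004]
ft_force: [1.5, 0.2, 0.5]
width: 87.5
grasp_force: 0.0
```

Call:
servo_tool:
  steps:
    - [[-0.0102,-0.0349,0],[0,0,0],1]
    - [[-0.0102,-0.0349,0],[0,0,0],1]
    - [[-0.0102,-0.0349,0],[0,0,0],1]
    - [[-0.0102,-0.0349,0],[0,0,0],1]
    - [[-0.0102,-0.0349,0],[0,0,0],1]
    - [[0,0,0],[0,0,0],1]
    - [[0,0,0],[0,0,0],1]
    - [[0,0,0],[0,0,0],1]

```text
t: 7.63
ee_pos: [446.8, -417.2, 158.5]
orientation: [-3.095, -0.524, 0.003]
ft_force: [0.5, 0.7, 0.4]
width: 87.6
grasp_force: 0.0
```

```bash
python3 w.py - 448,-418,20,75
```

```text
t 7.6333 [ 446.8 -417.2  158.5] [-177.3  -30.     0.1] [0.5 0.7 0.4] 87.62676966225483 [-44.2  27.6  97.7   0.   54.9  26.6]
[448.0, -418.0] n 2500 mid [ 447.3 -419.6   39.5] ext [48.9 48.6 38.9] topcircle [ 447.2 -419.4] 24.327848434448242 ztop [52.5 53.5 54.2]
```

Call:
servo_tool:
  steps:
    - [[0,-0.001,-0.03],[0,0,0],1]
    - [[0,0,-0.03],[0,0,0],1]
    - [[0,0,-0.03],[0,0,0],1]
    - [[0,0,-0.02],[0,0,0],1]
    - [[0,0,-0.02],[0,0,0],1]
    - [[0,0,-0.01],[0,0,0],1]
    - [[0,0,-0.005],[0,0,0],1]
    - [[0,0,0],[0,0,0],1]

```text
t: 8.35
ee_pos: [447.6, -418.1, 14.4]
orientation: [-3.096, -0.527, 0.002]
ft_force: [0.4, -0.2, -0.4]
width: 87.8
grasp_force: 0.0
```

Call:
servo_tool:
  steps:
    - [[0,0,0],[0,0,0],-1]
    - [[0,0,0],[0,0,0],-1]
    - [[0,0,0],[0,0,0],-1]
    - [[0,0,0],[0,0,0],-1]
    - [[0,0,0],[0,0,0],-1]
    - [[0,0,0],[0,0,0],-1]
    - [[0,0,0],[0,0,0],-1]
    - [[0,0,0],[0,0,0],-1]

```text
t: 9.02
ee_pos: [447.7, -419.5, 15.5]
orientation: [3.097, 0.525, 0.0]
ft_force: [-0.1, 0.1, 3.0]
width: 48.8
grasp_force: 27.7
```

Call:
servo_tool:
  steps:
    - [[0,0,0.01],[0,0,0],-1]
    - [[0,0,0.02],[0,0,0],-1]
    - [[0,0,0.03],[0,0,0],-1]
    - [[0.0102,0.0257,0],[0,0,0],-1]
    - [[0.0102,0.0357,0],[0,0,0],-1]
    - [[0.0102,0.0357,0],[0,0,0],-1]
    - [[0.0102,0.0357,0],[0,0,0],-1]
    - [[0.0102,0.0357,0],[0,0,0],-1]

```text
t: 9.68
ee_pos: [498.7, -249.4, 75.9]
orientation: [3.097, 0.524, 0.001]
ft_force: [0.3, 0.5, -1.5]
width: 48.7
grasp_force: 27.5
```

Call:
servo_tool:
  steps:
    - [[0.0102,0.0357,0],[0,0,0],-1]
    - [[0.0102,0.0357,0],[0,0,0],-1]
    - [[0.0102,0.0357,0],[0,0,0],-1]
    - [[0.0102,0.0357,0],[0,0,0],-1]
    - [[0.0102,0.0357,0],[0,0,0],-1]
    - [[0,0.01,0],[0,0,0],-1]
    - [[0,0,-0.02],[0,0,0],-1]
    - [[0,0,-0.015],[0,0,0],-1]

```text
t: 10.35
ee_pos: [550.2, -61.4, 40.6]
orientation: [3.096, 0.529, 0.003]
ft_force: [0.1, -1.3, -0.7]
width: 48.5
grasp_force: 27.5
```

```bash
python3 w.py - 550,-62,20,85 580,35,20,85
```

```text
t 10.35 [550.2 -61.4  40.6] [177.4  30.3   0.2] [ 0.1 -1.3 -0.7] 48.50076787475262 [ -7.6  33.9 107.9  -0.   38.   63. ]
[550.0, -62.0] n 9711 mid [551.  -58.4  58.3] ext [50.8 65.8 53.5] topcircle [560.1 -58.4] 34.882137298583984 ztop [77.2 78.6 82.6]
[580.0, 35.0] n 9624 mid [580.4  32.8  37.5] ext [51.5 51.  34.7] topcircle [579.5  33.9] 23.907503128051758 ztop [48.  49.1 49.8]
```

Call:
servo_tool:
  steps:
    - [[0,0,-0.01],[0,0,0],-1]
    - [[0,0,-0.008],[0,0,0],-1]
    - [[0,0,-0.0045],[0,0,0],-1]
    - [[0,0,0],[0,0,0],-1]
    - [[0,0,0],[0,0,0],1]
    - [[0,0,0],[0,0,0],1]
    - [[0,0,0],[0,0,0],1]
    - [[0,0,0],[0,0,0],1]

```text
t: 11.07
ee_pos: [549.8, -62.5, 17.9]
orientation: [3.097, 0.525, 0.001]
ft_force: [-1.3, -0.5, 0.3]
width: 71.7
grasp_force: 0.0
```

Call:
servo_tool:
  steps:
    - [[0,0,0],[0,0,0],1]
    - [[0,0,0],[0,0,0],1]
    - [[0,0,0.015],[0,0,0],1]
    - [[0,0,0.03],[0,0,0],1]
    - [[0,0,0.04],[0,0,0],1]
    - [[0,0,0.04],[0,0,0],1]
    - [[0,0,0.04],[0,0,0],1]
    - [[0,0,0.04],[0,0,0],1]

```text
t: 11.73
ee_pos: [549.1, -62.3, 224.6]
orientation: [-3.097, -0.525, 0.0]
ft_force: [0.1, 0.5, 0.1]
width: 88.3
grasp_force: 0.0
```

Call:
servo_tool:
  steps:
    - [[0,0,0.035],[0,0,0],1]
    - [[0,0,0],[0,0,7.1],1]
    - [[0,0,0],[0,0,7.1],1]
    - [[0,0,0],[0,0,7.1],1]
    - [[0,0,0],[0,0,7.1],1]
    - [[0,0,0],[0,0,7.1],1]
    - [[0,0,0],[0,0,7.1],1]
    - [[0,0,0],[0,0,7.1],1]

```text
t: 12.4
ee_pos: [549.4, -62.3, 257.7]
orientation: [-2.584, -1.786, 0.0]
ft_force: [0.3, -0.2, 0.6]
width: 88.0
grasp_force: 0.0
```

```bash
python3 w.py w3.png 550,-62,20,85 580,35,20,85;python3 - <<'E'
from h import *
im=pickle.load(open('wrist.pkl','rb'));W=cloud(im)
m=(W[...,2]>4)&(W[...,2]<12)&(W[...,0]>420)&(W[...,0]<690)&(W[...,1]<140)&(W[...,1]>-160)
print(W[m].min(0),W[m].max(0))
E
```

```text
t 12.4 [549.4 -62.3 257.7] [-148.1 -102.3    0. ] [ 0.3 -0.2  0.6] 87.95836652817634 [ -7.7  15.9 100.8   0.   63.4  13. ]
[550.0, -62.0] n 1408 mid [549.3 -63.8  40.4] ext [48.7 48.8 40.7] topcircle [549.1 -63.9] 24.42974090576172 ztop [54.5 55.6 56.3]
[580.0, 35.0] n 1690 mid [578.5  33.6  41.5] ext [53.1 52.6 25.2] topcircle [578.7  33.7] 23.422607421875 ztop [48.1 49.3 50. ]
[ 453.66931236 -144.57026743    4.15991049] [673.40908951 107.51960961  11.98096399]
```

View pics/w3.png

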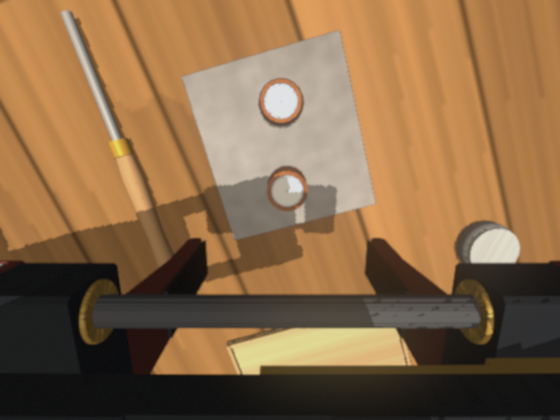

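Picture: both holders stand well inside the slab, (281,101) and (286,188). Next the lamp box, turning the wrist on the way.

Call:
servo_tool:
  steps:
    - [[-0.011,0.0318,0],[0,0,7.07],1]
    - [[-0.011,0.0318,0],[0,0,7.07],1]
    - [[-0.011,0.0318,0],[0,0,7.07],1]
    - [[-0.011,0.0318,0],[0,0,7.07],1]
    - [[-0.011,0.0318,0],[0,0,7.07],1]
    - [[-0.011,0.0318,0],[0,0,7.07],1]
    - [[-0.011,0.0318,0],[0,0,7.07],1]
    - [[-0.011,0.0318,0],[0,0,7.07],1]

```text
t: 13.12
ee_pos: [460.7, 193.4, 257.8]
orientation: [1.434, 2.795, 0.0]
ft_force: [0.2, 0.4, 0.7]
width: 87.7
grasp_force: 0.0
```

Call:
servo_tool:
  steps:
    - [[-0.011,0.0318,0],[0,0,7.07],1]
    - [[-0.011,0.0318,0],[0,0,7.07],1]
    - [[-0.011,0.0318,0],[0,0,7.07],1]
    - [[-0.011,0.0318,0],[0,0,7.07],1]
    - [[0,0,0],[0,0,7.07],1]
    - [[0,0,0],[0,0,7.07],1]
    - [[0,0,0],[0,0,7.07],1]
    - [[0,0,0],[0,0,0],1]

```text
t: 13.78
ee_pos: [417.2, 319.5, 257.6]
orientation: [-0.133, -3.139, 0.0]
ft_force: [0.5, 0.4, 0.5]
width: 88.0
grasp_force: 0.0
```

```bash
python3 w.py w4.png; python3 - <<'E'
from h import *
im=pickle.load(open('wrist.pkl','rb'));W=cloud(im)
np.set_printoptions(precision=1,suppress=True)
m=(W[...,2]>51)&(W[...,2]<60)&(np.hypot(W[...,0]-418,W[...,1]-320)<100)
p=W[m];print(len(p),cv2.minAreaRect(p[:,:2].astype(np.float32)),np.median(p[:,2]))
m=(W[...,2]>72)&(np.hypot(W[...,0]-418,W[...,1]-320)<50)&(W[...,2]<130)
for z in range(72,110,4):
    q=W[m&(abs(W[...,2]-z)<2)]
    if len(q): print(z,len(q),np.median(q,0),np.ptp(q,0))
E
```

```text
t 13.7833 [417.2 319.5 257.6] [  -7.6 -179.8    0. ] [0.5 0.4 0.5] 88.04007608445461 [ 36.1  13.5 104.1  -0.   62.5 -49. ]
7996 ((444.8047790527344, 317.4232177734375), (119.98396301269531, 145.21934509277344), 84.75924682617188) 55.81920083124733
76 7 [412.7 321.9  77. ] [5.5 9.7 2.5]
80 10 [410.9 320.4  80.7] [3.3 8.9 3.5]
84 8 [408.7 320.5  84.7] [2.3 8.7 2.8]
88 5 [407.6 320.   88.2] [3.9 7.3 2.6]
92 12 [405.7 319.7  91.7] [ 7.4 10.2  3.7]
96 63 [395.6 322.4  96.8] [13.7 12.2  3.3]
100 66 [399.4 321.3  99.1] [ 9.3 12.4  3.5]
```

View pics/w4.png

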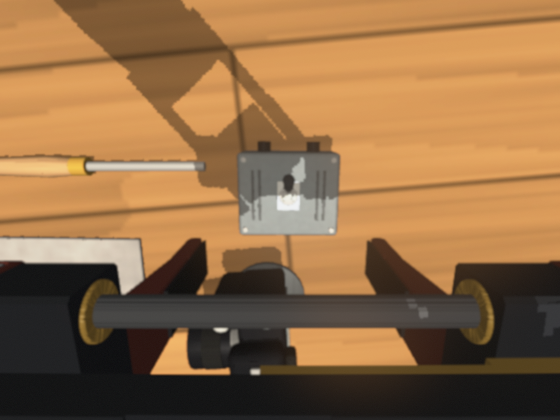

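The wrist image shows the lid square with the gripper, corners (238,152), (339,152), (240,235), (339,235); the bat at (288,183) points up the picture. I refine the lid fit.

```bash
python3 - <<'E'
from h import *
im=pickle.load(open('wrist.pkl','rb'));W=cloud(im)
np.set_printoptions(precision=1,suppress=True)
m=((W[...,2]>52)&(W[...,2]<60)).astype(np.uint8)
m[240:]=0;m[:145]=0;m[:,:225]=0;m[:,350:]=0
p=W[m>0];(c,s,a)=cv2.minAreaRect(p[:,:2].astype(np.float32));print(c,s,a)
for z in(52,56):print(z,np.median(p[:,2]))
for u,v in((241,155),(336,155),(336,231),(242,231),(288,183)):print(W[v,u])
c=np.array(c)
th=np.radians(a-90 if a>45 else a)
ex=np.array([np.cos(th),np.sin(th)]);ey=np.array([-ex[1],ex[0]])
sel=(W[...,2]>90)&(np.hypot(W[...,0]-c[0],W[...,1]-c[1])<50)&(W[...,2]<115)
q=W[sel];d=q[:,:2]-c;print('yaw',np.degrees(th));print('bat top in box x',np.percentile(d@ex,[2,50,98]),'y',np.percentile(d@ey,[2,50,98]),np.percentile(q[:,2],[2,50,98]))
print('pivot',c,'grip off',c-19.6*ex)
E
```

```text
(422.17303466796875, 319.4342041015625) (119.86947631835938, 99.75054931640625) 84.77462005615234
52 55.82352802956214
56 55.82352802956214
[370.3 270.4  55.7]
[379.7 379.1  54.3]
[489.1 382.3   0.1]
[461.2 260.6  55.4]
[400.5 321.7  98.9]
yaw -5.225379943847656
bat top in box x [-29.7 -23.8 -15.2] y [-5.9  0.3  5.5] [ 90.2  97.9 100.8]
pivot [422.2 319.4] grip off [402.7 321.2]
```

Call:
servo_tool:
  steps:
    - [[-0.0045,0.0005,-0.0166],[-0.53,-5.78,0],1]
    - [[-0.0045,0.0005,-0.0166],[-0.53,-5.78,0],1]
    - [[-0.0045,0.0005,-0.0166],[-0.53,-5.78,0],1]
    - [[-0.0045,0.0005,-0.0166],[-0.53,-5.78,0],1]
    - [[-0.0045,0.0005,-0.0166],[-0.53,-5.78,0],1]
    - [[-0.0045,0.0005,-0.0166],[0,0,0],1]
    - [[-0.0045,0.0005,-0.0166],[0,0,0],1]
    - [[-0.0045,0.0005,-0.017],[0,0,0],1]

```text
t: 14.5
ee_pos: [384.8, 321.0, 132.8]
orientation: [0.132, 2.686, -0.038]
ft_force: [-0.1, -0.2, 0.5]
width: 87.9
grasp_force: 0.0
```

Call:
servo_tool:
  steps:
    - [[0,0,0],[0,0,0],1]
    - [[0,0,0],[0,0,0],1]
    - [[0,0,0],[0,0,0],1]
    - [[0,0,0],[0,0,0],1]
    - [[0,0,0],[0,0,0],1]
    - [[0,0,0],[0,0,0],1]
    - [[0,0,0],[0,0,0],1]
    - [[0,0,0],[0,0,0],1]

```text
t: 15.17
ee_pos: [385.5, 320.9, 133.6]
orientation: [0.125, 2.686, -0.041]
ft_force: [-0.8, -0.3, -0.5]
width: 87.9
grasp_force: 0.0
```

```bash
python3 w.py w5.png; python3 - <<'E'
from h import *
im=pickle.load(open('wrist.pkl','rb'));W=cloud(im);o=im['obs']
np.set_printoptions(precision=2,suppress=True)
print(cv2.Rodrigues(np.array(o['orientation']))[0])
c=np.array([422.2,319.4]);th=np.radians(-5.2);ex=np.array([np.cos(th),np.sin(th)]);ey=np.array([-ex[1],ex[0]])
X=(W[...,:2]-c)@ex;Y=(W[...,:2]-c)@ey
s=(abs(X)<45)&(abs(Y)<20)&(W[...,2]>62)&(W[...,2]<115)
for z in range(64,106,4):
    k=s&(abs(W[...,2]-z)<2)
    if k.sum()>3: print(z,k.sum(),np.percentile(X[k],[5,50,95]),np.percentile(Y[k],[5,50,95]))
E
```

```text
t 15.1667 [385.5 320.9 133.6] [  7.2 153.9  -2.3] [-0.8 -0.3 -0.5] 87.87013301733171 [ 51.7  19.3 123.3 -45.7  31.3   5.4]
[[-0.9   0.09  0.44]
 [ 0.08  1.   -0.05]
 [-0.44 -0.01 -0.9 ]]
64 37 [-11.12  -9.35  -3.42] [-5.95 -2.81  7.36]
72 10 [-19.48 -18.48 -16.93] [-3.11  0.99  4.38]
76 19 [-21.36 -19.75 -16.69] [-4.25  0.23  4.72]
80 18 [-22.91 -22.13 -19.99] [-3.47  0.58  4.67]
84 17 [-25.72 -23.99 -21.76] [-3.48 -0.51  4.61]
88 20 [-27.46 -26.32 -23.54] [-4.01  0.52  5.09]
92 27 [-30.08 -28.7  -25.5 ] [-4.58  0.15  5.39]
96 149 [-30.56 -27.81 -24.61] [-4.49  0.81  6.11]
100 126 [-26.27 -23.16 -20.42] [-4.31  0.81  5.5 ]
```

View pics/w5.png

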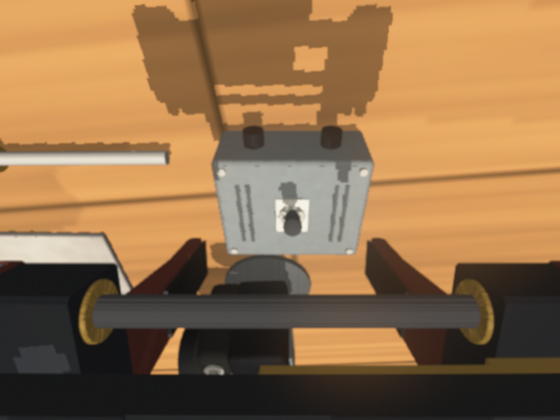

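The bat's grip (292,220) lies between the fingers. Some rows were clipped; tilt is now 26°, aligned with the bat. I shift onto its axis and advance.

Call:
servo_tool:
  steps:
    - [[-0.0057,0.0026,0],[0,0,0],1]
    - [[0.005,-0.0005,-0.0103],[0,0,0],1]
    - [[0.005,-0.0005,-0.0103],[0,0,0],1]
    - [[0.005,-0.0005,-0.0103],[0,0,0],1]
    - [[0.005,-0.0005,-0.0103],[0,0,0],1]
    - [[0.005,-0.0004,-0.0103],[0,0,0],1]
    - [[0.005,-0.0004,-0.0103],[0,0,0],1]
    - [[0,0,0],[0,0,0],1]

```text
t: 15.88
ee_pos: [409.3, 320.2, 70.0]
orientation: [0.124, 2.688, -0.044]
ft_force: [0.1, -0.1, 0.5]
width: 88.0
grasp_force: 0.0
```

```bash
cat > box.py <<'E'
from h import *
o=sensors.get_obs();np.set_printoptions(precision=2,suppress=True)
c=np.array([422.2,319.4]);th=np.radians(-5.2);ex=np.array([np.cos(th),np.sin(th)]);ey=np.array([-ex[1],ex[0]])
R=cv2.Rodrigues(np.array(o['orientation']))[0];p=np.array(o['ee_pos']);g=p-19*R[:,2]
f=lambda v:np.array([(v[:2]-c)@ex,(v[:2]-c)@ey,v[2]-45.5])
G=f(g);print('tcp',f(p),'grasp',G,'r',np.hypot(G[0],G[2]),'angle',np.degrees(np.arctan2(G[0],G[2])),'tilt',np.degrees(np.arctan2(-R[:2,2]@ex,-R[2,2])),'q',np.degrees(o['qpos']),np.array(o['ft_force']),o['width'],o['grasp_force'],o['t'])
E
python3 box.py
```

```text
tcp [-12.97  -0.37  24.45] grasp [-21.26  -0.16  41.55] r 46.67083054277941 angle -27.104501697272806 tilt -25.887241956935764 q [ 49.13  28.03 122.72 -58.03  25.21  16.95] [ 0.08 -0.08  0.45] 88.04531918631439 0.0 15.8833
```

Call:
servo_tool:
  steps:
    - [[0,0,0],[0,0,0],-1]
    - [[0,0,0],[0,0,0],-1]
    - [[0,0,0],[0,0,0],-1]
    - [[0,0,0],[0,0,0],-1]
    - [[0,0,0],[0,0,0],-1]
    - [[0,0,0],[0,0,0],-1]
    - [[0,0,0],[0,0,0],-1]
    - [[0,0,0],[0,0,0],-1]

```text
t: 16.55
ee_pos: [409.6, 320.7, 71.6]
orientation: [0.124, 2.686, -0.041]
ft_force: [0.5, -0.2, 0.4]
width: 38.4
grasp_force: 0.0
```

Call:
servo_tool:
  steps:
    - [[0,0,0],[0,0,0],-1]
    - [[0,0,0],[0,0,0],-1]
    - [[-0.0009,0.0001,0.0018],[0,0,0],-1]
    - [[-0.0009,0.0001,0.0018],[0,0,0],-1]
    - [[-0.0009,0.0001,0.0018],[0,0,0],-1]
    - [[-0.0008,0.0001,0.0018],[0,0,0],-1]
    - [[0,0,0],[0,0,0],-1]
    - [[0,0,0],[0,0,0],-1]

```text
t: 17.22
ee_pos: [406.2, 322.4, 78.9]
orientation: [0.123, 2.686, -0.038]
ft_force: [1.6, 5.2, -5.0]
width: 12.0
grasp_force: 29.9
```

```bash
python3 box.py
```

```text
tcp [-16.22   1.55  33.39] grasp [-24.54   1.68  50.47] r 56.118978380572365 angle -25.93037566292971 tilt -25.95997319076914 q [ 49.56  26.83 122.81 -56.28  25.76  15.37] [ 1.56  5.21 -4.99] 11.960325203568363 29.910463392734528 17.2167
```

Call:
servo_tool:
  steps:
    - [[0,0.001,0],[0,0,0],-1]
    - [[-0.0004,0.0005,0.0009],[0,0,0],-1]
    - [[-0.0004,0,0.0009],[0,0,0],-1]
    - [[-0.0005,0,0.0009],[0,0,0],-1]
    - [[0,0,0],[0,0,0],-1]
    - [[0,0,0],[0,0,0],-1]
    - [[0,0,0],[0,0,0],-1]
    - [[0,0,0],[0,0,0],-1]

```text
t: 17.88
ee_pos: [404.9, 322.6, 81.1]
orientation: [0.124, 2.686, -0.041]
ft_force: [6.6, 3.6, -11.5]
width: 11.7
grasp_force: 29.9
```

```bash
python3 box.py
```

```text
tcp [-17.5    1.64  35.61] grasp [-25.81   1.82  52.7 ] r 58.67984732580295 angle -26.09822338545495 tilt -25.946807167086384 q [ 49.77  26.55 122.77 -55.55  26.18  14.79] [  6.6    3.61 -11.51] 11.72997960112488 29.882984161376953 17.8833
```

```bash
cat > swing.py <<'E'
from h import *
import sys
r0,a0,t0,r1,a1,t1,n=[float(x) for x in sys.argv[1:8]];n=int(n)
th=np.radians(-5.2);ex=np.array([np.cos(th),np.sin(th),0]);ez=np.array([0,0,1.])
def tcp(r,a,t):
    a,t=np.radians([a,t]);return r*(np.sin(a)*ex+np.cos(a)*ez)-19*(np.sin(t)*ex+np.cos(t)*ez)
P=[tcp(r0+(r1-r0)*k/n if len(sys.argv)<9 else (r1 if k else r0),a0+(a1-a0)*k/n,t0+(t1-t0)*k/n) for k in range(n+1)]
D=np.diff(np.array(P),axis=0)/1000
w=(t1-t0)/n*np.array([-ex[1],ex[0]])
print(np.round(w,2));print([[float(x) for x in np.round(d,4)] for d in D])
E
python3 swing.py 58.3 -26 -26 57.8 26.5 16 14
```

```text
[0.27 2.99]
[[0.0026, -0.0002, 0.0011], [0.0026, -0.0002, 0.0009], [0.0027, -0.0002, 0.0007], [0.0027, -0.0003, 0.0005], [0.0028, -0.0003, 0.0004], [0.0028, -0.0003, 0.0002], [0.0028, -0.0003, -0.0], [0.0028, -0.0003, -0.0002], [0.0028, -0.0003, -0.0004], [0.0027, -0.0002, -0.0006], [0.0027, -0.0002, -0.0008], [0.0026, -0.0002, -0.001], [0.0025, -0.0002, -0.0012], [0.0025, -0.0002, -0.0014]]
```

Call:
servo_tool:
  steps:
    - [[0.0026,-0.0002,0.0011],[0.27,2.99,0],-1]
    - [[0.0026,-0.0002,0.0009],[0.27,2.99,0],-1]
    - [[0.0027,-0.0002,0.0007],[0.27,2.99,0],-1]
    - [[0.0027,-0.0003,0.0005],[0.27,2.99,0],-1]
    - [[0.0028,-0.0003,0.0004],[0.27,2.99,0],-1]
    - [[0.0028,-0.0003,0.0002],[0.27,2.99,0],-1]
    - [[0.0028,-0.0003,0],[0.27,2.99,0],-1]
    - [[0,0,0],[0,0,0],-1]

```text
t: 18.55
ee_pos: [423.7, 320.8, 84.9]
orientation: [0.142, 3.056, -0.02]
ft_force: [-2.2, 7.5, -7.0]
width: 12.0
grasp_force: 30.0
```

```bash
python3 box.py
```

```text
tcp [ 1.36  1.57 39.37] grasp [-0.2   1.75 58.31] r 58.30731879547684 angle -0.19554420425865485 tilt -4.712836491365371 q [ 37.96  27.37 112.13  -5.94  37.58 -42.1 ] [-2.22  7.51 -7.01] 12.013570507153885 29.97623383998871 18.55
```

Call:
servo_tool:
  steps:
    - [[0.0028,0.0002,-0.0002],[0.27,2.99,0],-1]
    - [[0.0028,0.0002,-0.0004],[0.27,2.99,0],-1]
    - [[0.0027,-0.0002,-0.0006],[0.27,2.99,0],-1]
    - [[0.0027,-0.0002,-0.0008],[0.27,2.99,0],-1]
    - [[0.0026,-0.0002,-0.001],[0.27,2.99,0],-1]
    - [[0.0025,-0.0002,-0.0012],[0.27,2.99,0],-1]
    - [[0.0025,-0.0002,-0.0014],[0.27,2.99,0],-1]
    - [[0,0,0],[0,0,0],-1]

```text
t: 19.22
ee_pos: [441.3, 319.5, 78.4]
orientation: [-0.129, -2.853, -0.002]
ft_force: [-2.7, 3.1, -3.8]
width: 11.8
grasp_force: 30.0
```

```bash
python3 box.py
```

```text
tcp [19.02  1.86 32.9 ] grasp [24.37  2.08 51.13] r 56.646052425362626 angle 25.485766805999543 tilt 16.36444954592006 q [ 29.7   35.31  99.45  10.14  59.55 -61.36] [-2.71  3.13 -3.77] 11.777677013505087 29.982691705226898 19.2167
```

Call:
servo_tool:
  steps:
    - [[0.0005,0,-0.0003],[0,0,0],-1]
    - [[-0.0008,0.0001,-0.0018],[0,0,0],-1]
    - [[-0.0008,0.0001,-0.0018],[0,0,0],-1]
    - [[-0.0008,0.0001,-0.0018],[0,0,0],-1]
    - [[-0.0005,0.0001,-0.001],[0,0,0],-1]
    - [[0,0,0],[0,0,0],-1]
    - [[0,0,0],[0,0,0],1]
    - [[0,0,0],[0,0,0],1]

```text
t: 19.88
ee_pos: [441.0, 320.9, 73.3]
orientation: [-0.127, -2.861, -0.005]
ft_force: [-0.4, 0.7, 0.6]
width: 21.8
grasp_force: 0.0
```

Call:
servo_tool:
  steps:
    - [[0,0,0],[0,0,0],1]
    - [[0,0,0],[0,0,0],1]
    - [[0,0,0],[0,0,0],1]
    - [[0,0,0],[0,0,0],1]
    - [[0.0015,0,0.01],[0,0,0],1]
    - [[0.002,0,0.015],[0,0,0],1]
    - [[0,0,0.03],[0,0,0],1]
    - [[0,0,0.03],[-0.27,-2.99,0],1]

```text
t: 20.55
ee_pos: [444.3, 320.1, 158.3]
orientation: [-0.132, -2.91, 0.001]
ft_force: [0.4, -0.0, 0.1]
width: 75.2
grasp_force: 0.0
```

Call:
servo_tool:
  steps:
    - [[0,0,0.025],[-0.27,-2.99,0],1]
    - [[0,0,0.025],[-0.27,-2.99,0],1]
    - [[0,0,0.025],[-0.27,-2.99,0],1]
    - [[0,0,0.025],[-0.27,-2.99,0],1]
    - [[0,0,0],[-0.13,-1.4,0],1]
    - [[0,0,0],[0,0,0],1]
    - [[0,0,0],[0,0,0],1]
    - [[0,0,0],[0,0,0],1]

```text
t: 21.22
ee_pos: [443.1, 320.1, 256.8]
orientation: [0.141, 3.135, -0.018]
ft_force: [-0.1, 0.2, -0.1]
width: 87.9
grasp_force: 0.0
```

```bash
python3 box.py; python3 w.py w6.png; python3 - <<'E'
from h import *
im=pickle.load(open('wrist.pkl','rb'));W=cloud(im)
np.set_printoptions(precision=2,suppress=True)
c=np.array([422.2,319.4]);th=np.radians(-5.2);ex=np.array([np.cos(th),np.sin(th)]);ey=np.array([-ex[1],ex[0]])
X=(W[...,:2]-c)@ex;Y=(W[...,:2]-c)@ey
s=(abs(X)<45)&(abs(Y)<20)&(W[...,2]>62)&(W[...,2]<125)
for z in range(64,116,4):
    k=s&(abs(W[...,2]-z)<2)
    if k.sum()>3: print(z,k.sum(),np.percentile(X[k],[5,50,95]),np.percentile(Y[k],[5,50,95]))
E
```

```text
tcp [ 20.7    2.61 211.34] grasp [ 20.62   2.83 230.34] r 231.26129168178133 angle 5.115072872485302 tilt -0.24440849136746415 q [ 34.97  15.5  101.41  -0.73  63.32 -49.53] [-0.12  0.2  -0.13] 87.88037536923495 0.0 21.2167
t 21.2167 [443.1 320.1 256.8] [  8.1 179.6  -1. ] [-0.1  0.2 -0.1] 87.88037536923495 [ 35.   15.5 101.4  -0.7  63.3 -49.5]
64 36 [1.73 5.96 7.79] [-6.48  0.32  7.16]
68 38 [-4.09  1.07  7.45] [-5.26  1.5   5.99]
76 8 [ 7.18  8.67 11.99] [-5.07 -1.75  4.09]
80 23 [ 7.78  9.41 11.61] [-3.93  0.47  4.75]
84 19 [ 9.93 11.11 13.76] [-3.94  0.52  4.97]
88 18 [11.28 12.47 14.97] [-4.77  0.04  5.01]
92 22 [12.21 13.81 17.5 ] [-4.64  0.08  4.85]
96 36 [14.09 17.67 27.09] [-4.57  1.18  5.12]
100 94 [15.82 20.12 25.66] [-4.91 -0.33  5.22]
```

View pics/w6.png

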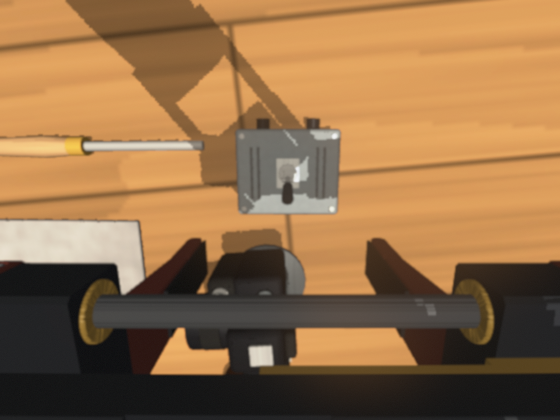

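The bat at (288,192) now points to the other side (on). I verify numerically (angle, lamp effect, holders) and measure the release.

```bash
python3 - <<'E'
from h import *
np.set_printoptions(precision=2,suppress=True)
a0=pickle.load(open('scene.pkl','rb'))
im=pickle.load(open('wrist.pkl','rb'));W=cloud(im)
c=np.array([422.2,319.4]);th=np.radians(-5.2);ex=np.array([np.cos(th),np.sin(th)]);ey=np.array([-ex[1],ex[0]])
X=(W[...,:2]-c)@ex;Y=(W[...,:2]-c)@ey
s=(abs(X-22)<15)&(abs(Y)<9)&(W[...,2]>94)&(W[...,2]<112)
q=np.c_[X[s],Y[s],W[...,2][s]];print('cap',len(q),np.percentile(q,[2,50,98],axis=0))
q=q[q[:,2]>96];u,sv,vt=np.linalg.svd(q-np.median(q,0));print(np.median(q,0),vt[2],sv)
t0=pickle.load(open('top.pkl','rb'))
t=grab('top');b=grab('scene')
print('slab top cam',t0['color'][195:225,255:290].mean((0,1)),t['color'][195:225,255:290].mean((0,1)))
print('bg',t0['color'][215:235,315:340].mean((0,1)),t['color'][215:235,315:340].mean((0,1)))
print('scene slab',a0['color'][215:235,275:300].mean((0,1)),b['color'][215:235,275:300].mean((0,1)))
for n,C in(('wrist',W),('top',cloud(t)),('top0',cloud(t0)),('scene',cloud(b))):
    k=(np.hypot(C[...,0]-533,C[...,1]-240)<17)&(C[...,2]>138)&(C[...,2]<152)
    if k.sum()>5: print(n,k.sum(),np.median(C[k],0),C[k].min(0),C[k].max(0))
    for cc in((579,34),(549,-63)):
        k=(np.hypot(C[...,0]-cc[0],C[...,1]-cc[1])<60)&(C[...,2]>28)&(C[...,2]<75);p=C[k]
        if k.sum()>20: print(' holder',(p.min(0)+p.max(0))/2,np.ptp(p,0))
E
```

```text
cap 133 [[ 14.26  -5.58  94.81]
 [ 20.     0.66  99.27]
 [ 26.99   5.89 102.05]]
[20.12  0.66 99.5 ] [ 0.16 -0.01  0.99] [39.5  36.35 15.34]
slab top cam [155.98 172.75 180.99] [155.56 170.8  181.32]
bg [ 56.12 117.44 171.45] [ 56.99 119.01 173.43]
scene slab [136.77 147.6  156.97] [110.45 122.02 134.93]
wrist 17 [523.67 244.08 140.87] [522.31 239.03 138.68] [525.11 247.46 143.64]
top 22 [531.59 243.82 142.58] [525.39 236.54 139.33] [537.47 253.18 148.89]
 holder [579.07  35.4   42.43] [50.62 50.78 26.5 ]
 holder [551.35 -61.93  50.83] [47.2  44.39 23.25]
top0 24 [531.53 245.39 142.52] [525.62 237.94 138.55] [537.65 252.55 148.17]
scene 17 [533.53 242.37 141.02] [527.13 234.45 138.02] [542.23 252.12 143.61]
 holder [581.73  34.82  39.47] [51.56 57.15 22.94]
 holder [550.72 -60.62  43.31] [51.15 52.27 30.08]
```

Call:
servo_tool:
  steps:
    - [[0,0,-0.025],[0,0,0],1]
    - [[0,0,-0.025],[0,0,0],1]
    - [[0,0,-0.025],[0,0,0],1]
    - [[0,0,-0.02],[0,0,0],1]
    - [[0,0,0],[0,0,0],1]
    - [[0,0,0],[0,0,0],1]
    - [[0,0,0],[0,0,0],1]
    - [[0,0,0],[0,0,0],1]

```text
t: 22.03
ee_pos: [444.3, 321.1, 164.1]
orientation: [0.141, 3.131, -0.014]
ft_force: [0.4, -0.6, 0.5]
width: 87.8
grasp_force: 0.0
```

```bash
cat > cap.py <<'E'
from h import *
np.set_printoptions(precision=2,suppress=True)
im=grab('wrist');W=cloud(im);print(im['obs']['ee_pos'])
c=np.array([422.2,319.4]);th=np.radians(-5.2);ex=np.array([np.cos(th),np.sin(th)]);ey=np.array([-ex[1],ex[0]])
X=(W[...,:2]-c)@ex;Y=(W[...,:2]-c)@ey
s=(abs(X)<40)&(abs(Y)<9)&(W[...,2]>72)&(W[...,2]<112)
q=np.c_[X[s],Y[s],W[...,2][s]];print(len(q))
for z in range(74,108,3):
    k=abs(q[:,2]-z)<1.5
    if k.sum()>3: print(z,k.sum(),np.percentile(q[k,0],[3,50,97]),np.percentile(q[k,1],[3,50,97]))
l=(abs(X)<60)&(abs(Y)<70)&(abs(W[...,2]-55.5)<3)
print('lid X',np.percentile(X[l],[.5,99.5]),'Y',np.percentile(Y[l],[.5,99.5]),np.median(W[...,2][l]))
E
python3 cap.py
```

```text
[444.34 321.06 164.09]
448
74 4 [ 7.51 10.57 12.36] [-3.41  3.86  5.93]
77 22 [ 7.02  8.41 12.28] [-4.71 -0.2   5.39]
80 35 [ 7.49  9.52 13.81] [-4.56  1.07  5.9 ]
83 27 [ 9.2  10.39 13.29] [-3.88  0.3   5.26]
86 29 [10.23 11.51 15.5 ] [-4.56  0.37  5.87]
89 31 [11.07 12.7  16.91] [-4.4   0.39  5.94]
92 34 [11.92 13.58 16.77] [-4.25  1.22  5.85]
95 41 [13.47 15.27 25.66] [-4.86  0.47  6.45]
98 127 [14.41 22.65 26.88] [-5.    0.53  6.01]
101 98 [15.82 18.88 22.18] [-4.69  0.58  5.81]
lid X [-49.75  48.02] Y [-57.89  59.13] 55.86295807429978
```

Toggle on at about 0.8–0.85 rad and bat in. On to the release.

Call:
servo_tool:
  steps:
    - [[0,0,0.035],[0,0,0],1]
    - [[0.011,-0.0095,0.035],[0,0,0],1]
    - [[0.022,-0.019,0],[0,0,0],1]
    - [[0.022,-0.019,0],[0,0,0],1]
    - [[0.022,-0.019,0],[0,0,0],1]
    - [[0.011,-0.0095,0],[0,0,0],1]
    - [[0,0,0],[0,0,0],1]
    - [[0,0,0],[0,0,0],1]

```text
t: 22.75
ee_pos: [531.5, 244.4, 233.2]
orientation: [0.144, 3.132, -0.015]
ft_force: [-0.8, -0.2, -0.5]
width: 88.2
grasp_force: 0.0
```

```bash
python3 w.py w7.png; python3 - <<'E'
from h import *
np.set_printoptions(precision=1,suppress=True)
W=cloud(pickle.load(open('wrist.pkl','rb')))
k=(np.hypot(W[...,0]-532,W[...,1]-244)<16)&(W[...,2]>137)&(W[...,2]<150)
p=W[k];print(len(p),np.median(p,0),p.min(0),p.max(0))
print(cv2.minEnclosingCircle(p[:,:2].astype(np.float32)))
ys,xs=np.where(k);print(xs.min(),xs.max(),ys.min(),ys.max())
E
```

```text
t 22.75 [531.5 244.4 233.2] [  8.2 179.5  -0.9] [-0.8 -0.2 -0.5] 88.15660653709335 [ 23.9  20.2  98.1  -0.7  61.7 -60.5]
318 [530.5 241.8 143.6] [522.8 233.3 137.8] [539.8 250.  146.8]
((531.28564453125, 241.60020446777344), 8.47475814819336)
275 295 204 224
```

View pics/w7.png

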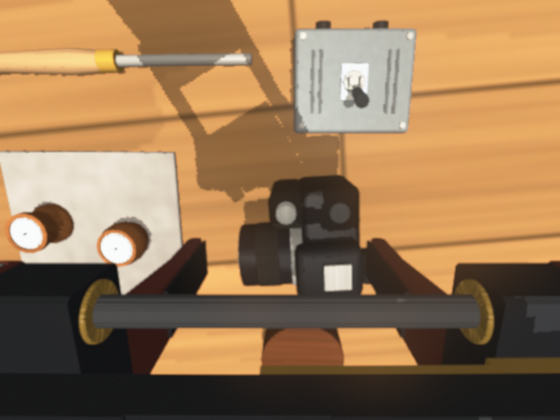

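The release dome is at (285,213), world (531.3, 241.6), radius 8.5 as it must be; holders still on the slab at (28,231), (119,246). Shut the fingers and lower.

Call:
servo_tool:
  steps:
    - [[0,-0.0028,0],[0,0,0],-1]
    - [[0,0,0],[0,0,0],-1]
    - [[0,0,0],[0,0,0],-1]
    - [[0,0,0],[0,0,0],-1]
    - [[0,0,0],[0,0,0],-1]
    - [[0,0,0],[0,0,0],-1]
    - [[0,0,0],[0,0,0],-1]
    - [[0,0,0],[0,0,0],-1]

```text
t: 23.47
ee_pos: [531.4, 241.8, 232.8]
orientation: [0.141, 3.132, -0.016]
ft_force: [0.2, 0.2, -0.2]
width: 37.7
grasp_force: 0.0
```

Call:
servo_tool:
  steps:
    - [[0,0,0],[0,0,0],-1]
    - [[0,0,0],[0,0,0],-1]
    - [[0,0,-0.02],[0,0,0],-1]
    - [[0,0,-0.025],[0,0,0],-1]
    - [[0,0,-0.02],[0,0,0],-1]
    - [[0,0,-0.015],[0,0,0],-1]
    - [[0,0,0],[0,0,0],-1]
    - [[0,0,0],[0,0,0],-1]

```text
t: 24.13
ee_pos: [531.1, 241.5, 152.4]
orientation: [0.141, 3.134, -0.017]
ft_force: [0.2, -0.1, 0.1]
width: 0.7
grasp_force: 0.0
```

```bash
python3 - <<'E'
from h import *
o=sensors.get_obs();print(o['ee_pos'],o['orientation'],o['ft_force'],o['width'])
E
```

```text
[531.11801759 241.53347035 152.37163051] [ 0.14137974  3.13388211 -0.0174057 ] [ 0.21719507 -0.136642    0.13137374] 0.6778735315488404
```

Call:
servo_tool:
  steps:
    - [[0,0,-0.004],[0,0,0],-1]
    - [[0,0,-0.003],[0,0,0],-1]
    - [[0,0,-0.002],[0,0,0],-1]
    - [[0,0,-0.001],[0,0,0],-1]
    - [[0,0,0],[0,0,0],-1]
    - [[0,0,0],[0,0,0],-1]
    - [[0,0,0],[0,0,0],-1]
    - [[0,0,0],[0,0,0],-1]

```text
t: 24.8
ee_pos: [531.7, 241.8, 143.1]
orientation: [0.141, 3.132, -0.016]
ft_force: [-0.0, 0.1, 0.6]
width: 0.6
grasp_force: 0.4
```

Call:
servo_tool:
  steps:
    - [[0,0,-0.001],[0,0,0],-1]
    - [[0,0,0],[0,0,0],-1]
    - [[0,0,0],[0,0,0],-1]
    - [[0,0,0],[0,0,0],-1]
    - [[0,0,0],[0,0,0],-1]
    - [[0,0,0],[0,0,0],-1]
    - [[0,0,0],[0,0,0],-1]
    - [[0,0,0],[0,0,0],-1]

```text
t: 25.47
ee_pos: [531.5, 241.7, 141.8]
orientation: [0.141, 3.132, -0.016]
ft_force: [1.0, 0.0, 1.7]
width: 0.2
grasp_force: 0.6
```

Call:
servo_tool:
  steps:
    - [[0,0,-0.001],[0,0,0],-1]
    - [[0,0,0],[0,0,0],-1]
    - [[0,0,0],[0,0,0],-1]
    - [[0,0,0],[0,0,0],-1]
    - [[0,0,0],[0,0,0],-1]
    - [[0,0,0],[0,0,0],-1]
    - [[0,0,0],[0,0,0],-1]
    - [[0,0,0],[0,0,0],-1]

```text
t: 26.13
ee_pos: [531.5, 241.7, 140.8]
orientation: [0.141, 3.132, -0.016]
ft_force: [0.8, 0.6, 1.4]
width: 0.7
grasp_force: 0.7
```

Call:
servo_tool:
  steps:
    - [[0,0,-0.0007],[0,0,0],-1]
    - [[0,0,0],[0,0,0],-1]
    - [[0,0,0],[0,0,0],-1]
    - [[0,0,0],[0,0,0],-1]
    - [[0,0,0],[0,0,0],-1]
    - [[0,0,0],[0,0,0],-1]
    - [[0,0,0],[0,0,0],-1]
    - [[0,0,0],[0,0,0],-1]

```text
t: 26.8
ee_pos: [531.4, 241.7, 140.1]
orientation: [0.141, 3.132, -0.016]
ft_force: [1.4, 1.1, 2.1]
width: 0.4
grasp_force: 0.8
```

Call:
servo_tool:
  steps:
    - [[0,0,-0.0005],[0,0,0],-1]
    - [[0,0,0],[0,0,0],-1]
    - [[0,0,0],[0,0,0],-1]
    - [[0,0,0],[0,0,0],-1]
    - [[0,0,0],[0,0,0],-1]
    - [[0,0,0],[0,0,0],-1]
    - [[0,0,0],[0,0,0],-1]
    - [[0,0,0],[0,0,0],-1]

```text
t: 27.47
ee_pos: [531.5, 241.8, 139.8]
orientation: [0.141, 3.132, -0.016]
ft_force: [0.3, -0.2, 5.6]
width: 0.4
grasp_force: 2.6
```

Call:
servo_tool:
  steps:
    - [[0,0,0],[0,0,0],-1]
    - [[0,0,0],[0,0,0],-1]
    - [[0,0,0],[0,0,0],-1]
    - [[0,0,0],[0,0,0],-1]
    - [[0,0,0],[0,0,0],-1]
    - [[0,0,0],[0,0,0],-1]
    - [[0,0,0],[0,0,0],-1]
    - [[0,0,0],[0,0,0],-1]

```text
t: 28.13
ee_pos: [531.5, 241.8, 139.8]
orientation: [0.141, 3.132, -0.016]
ft_force: [0.0, -0.6, 4.9]
width: 0.3
grasp_force: 2.6
```

Held at the click for over a second; now the full press, then release.

Call:
servo_tool:
  steps:
    - [[0,0,-0.001],[0,0,0],-1]
    - [[0,0,-0.001],[0,0,0],-1]
    - [[0,0,-0.0008],[0,0,0],-1]
    - [[0,0,-0.0005],[0,0,0],-1]
    - [[0,0,0],[0,0,0],-1]
    - [[0,0,0],[0,0,0],-1]
    - [[0,0,0],[0,0,0],-1]
    - [[0,0,0],[0,0,0],-1]

```text
t: 28.8
ee_pos: [531.6, 241.8, 136.8]
orientation: [0.141, 3.132, -0.016]
ft_force: [-1.3, -0.5, 7.6]
width: 0.3
grasp_force: 4.0
```

Call:
servo_tool:
  steps:
    - [[0,0,0.005],[0,0,0],-1]
    - [[0,0,0.01],[0,0,0],-1]
    - [[0,0,0.03],[0,0,0],-1]
    - [[0,0,0.04],[0,0,0],-1]
    - [[0,0,0.03],[0,0,0],1]
    - [[-0.002,0.001,0],[0,0,0],1]
    - [[-0.0285,0.0255,0],[0,0,0],1]
    - [[-0.0285,0.0255,0],[0,0,0],1]

```text
t: 29.47
ee_pos: [472.4, 293.2, 251.7]
orientation: [0.147, 3.132, -0.016]
ft_force: [1.0, 0.8, 0.1]
width: 23.8
grasp_force: 0.0
```

Call:
servo_tool:
  steps:
    - [[-0.0285,0.0255,0],[0,0,0],1]
    - [[0,0,-0.03],[0,0,0],1]
    - [[0,0,-0.03],[0,0,0],1]
    - [[0,0,0],[0,0,0],1]
    - [[0,0,0],[0,0,0],1]
    - [[0,0,0],[0,0,0],1]
    - [[0,0,0],[0,0,0],1]
    - [[0,0,0],[0,0,0],1]

```text
t: 30.13
ee_pos: [445.0, 319.5, 192.8]
orientation: [0.142, 3.13, -0.014]
ft_force: [0.4, 0.1, 0.1]
width: 77.2
grasp_force: 0.0
```

```bash
python3 box.py; python3 cap.py; python3 - <<'E'
from h import *
np.set_printoptions(precision=2,suppress=True)
for n in('top','scene'):
    C=cloud(grab(n))
    for cc in((579,34),(549,-63)):
        k=(np.hypot(C[...,0]-cc[0],C[...,1]-cc[1])<55)&(C[...,2]>28)&(C[...,2]<75);p=C[k]
        if k.sum()>20: print(n,' holder',(p.min(0)+p.max(0))/2,np.ptp(p,0))
E
```

```text
tcp [ 22.72   2.12 147.31] grasp [ 22.56   2.28 166.31] r 167.83120662987977 angle 7.724530375941894 tilt -0.4745909635753083 q [ 34.81  19.98 104.63  -0.83  55.35 -49.51] [0.43 0.11 0.15] 77.18593425602158 0.0 30.1333
[445.01 319.45 192.81]
350
77 15 [ 7.42  8.55 10.89] [-4.13 -0.88  5.06]
80 29 [ 7.19  9.42 12.63] [-4.42  0.94  5.43]
83 18 [ 9.13 10.37 12.33] [-4.36  0.53  4.05]
86 25 [10.04 11.86 15.91] [-5.16  0.11  5.38]
89 25 [11.36 12.54 16.56] [-4.45  1.01  5.61]
92 25 [12.52 13.6  17.18] [-4.12  0.18  6.2 ]
95 28 [13.58 15.04 21.17] [-5.09  1.91  5.48]
98 97 [14.84 23.09 26.99] [-5.67  0.23  6.13]
101 87 [15.97 19.2  23.22] [-4.3   0.25  6.12]
lid X [-49.29  48.32] Y [-58.07  59.13] 55.875253093391535
top  holder [578.84  35.31  45.27] [50.34 50.48 29.45]
top  holder [551.48 -61.99  45.18] [47.49 44.51 32.42]
scene  holder [583.02  33.85  39.12] [53.36 54.22 21.86]
scene  holder [551.8  -61.96  42.34] [51.3  49.87 28.67]
```

Call:
servo_tool:
  steps:
    - [[0.0015,-0.0001,-0.012],[0.37,4.08,0],1]
    - [[0.0015,-0.0001,-0.012],[0.37,4.08,0],1]
    - [[0.0014,-0.0001,-0.012],[0.37,4.08,0],1]
    - [[0.0014,-0.0002,-0.012],[0.37,4.08,0],1]
    - [[0,0,-0.012],[0,0,0],1]
    - [[0,0,-0.0048],[0,0,0],1]
    - [[0,0,0],[0,0,0],1]
    - [[0,0,0],[0,0,0],1]

```text
t: 30.95
ee_pos: [449.0, 318.7, 126.7]
orientation: [-0.126, -2.86, -0.003]
ft_force: [-0.6, -0.2, 0.2]
width: 87.8
grasp_force: 0.0
```

```bash
python3 box.py
```

```text
tcp [26.78  1.77 81.21] grasp [32.01  1.97 99.48] r 104.49806568834315 angle 17.836383193297998 tilt 15.975466099673383 q [ 29.37  31.53  97.92   9.4   64.46 -60.67] [-0.57 -0.2   0.25] 87.80166771983471 0.0 30.95
```

Call:
servo_tool:
  steps:
    - [[-0.0025,0.0002,-0.0094],[0,0,0],1]
    - [[-0.0025,0.0002,-0.0094],[0,0,0],1]
    - [[-0.0024,0.0002,-0.0094],[0,0,0],1]
    - [[-0.0024,0.0002,-0.0094],[0,0,0],1]
    - [[-0.0024,0.0002,-0.0094],[0,0,0],1]
    - [[-0.0024,0.0002,-0.0095],[0,0,0],1]
    - [[0,0,0],[0,0,0],-1]
    - [[0,0,0],[0,0,0],-1]

```text
t: 31.62
ee_pos: [434.6, 319.7, 69.2]
orientation: [-0.127, -2.858, -0.003]
ft_force: [0.3, -0.1, 0.0]
width: 78.0
grasp_force: 0.0
```

Call:
servo_tool:
  steps:
    - [[0,0,0],[0,0,0],-1]
    - [[0,0,0],[0,0,0],-1]
    - [[0,0,0],[0,0,0],-1]
    - [[0,0,0],[0,0,0],-1]
    - [[0,0,0],[0,0,0],-1]
    - [[0,0,0],[0,0,0],-1]
    - [[0,0,0],[0,0,0],-1]
    - [[0,0,0],[0,0,0],-1]

```text
t: 32.28
ee_pos: [435.2, 319.9, 70.1]
orientation: [-0.127, -2.859, -0.004]
ft_force: [-0.2, -0.3, 1.1]
width: 24.5
grasp_force: 0.0
```

Call:
servo_tool:
  steps:
    - [[0,0,0],[0,0,0],-1]
    - [[0,0,0],[0,0,0],-1]
    - [[0,0,0],[0,0,0],-1]
    - [[0,0,0],[0,0,0],-1]
    - [[0,0,0],[0,0,0],-1]
    - [[0,0,0],[0,0,0],-1]
    - [[0,0,0],[0,0,0],-1]
    - [[0,0,0],[0,0,0],-1]

```text
t: 32.95
ee_pos: [435.2, 320.1, 70.1]
orientation: [-0.127, -2.859, -0.004]
ft_force: [-0.4, 1.5, -0.3]
width: 12.1
grasp_force: 30.0
```

```bash
python3 box.py
```

```text
tcp [12.88  1.9  24.56] grasp [18.12  2.09 42.82] r 46.5019290435441 angle 22.939482300980305 tilt 16.010600393029602 q [ 30.09  35.57 100.45  10.29  57.9  -61.37] [-0.4   1.46 -0.28] 12.109864121984906 29.999746084213257 32.95
```

Call:
servo_tool:
  steps:
    - [[0.0008,-0.0001,0.0018],[0,0,0],-1]
    - [[0.0008,-0.0001,0.0018],[0,0,0],-1]
    - [[0.0008,-0.0001,0.0018],[0,0,0],-1]
    - [[0.0008,0,0.0018],[0,0,0],-1]
    - [[0.0005,0,0.001],[0,0,0],-1]
    - [[0,0,0],[0,0,0],-1]
    - [[0,0,0],[0,0,0],-1]
    - [[0,0,0],[0,0,0],-1]

```text
t: 33.62
ee_pos: [438.2, 319.6, 77.6]
orientation: [-0.127, -2.858, -0.003]
ft_force: [-1.7, 5.1, -10.0]
width: 12.1
grasp_force: 30.0
```

```bash
python3 box.py
```

```text
tcp [15.89  1.67 32.12] grasp [21.15  1.87 50.37] r 54.63350517294267 angle 22.778991584845585 tilt 16.08519999139736 q [ 29.91  35.09  99.99  10.14  58.94 -61.31] [ -1.67   5.07 -10.04] 12.091616636048839 29.998247623443604 33.6167
```

```bash
python3 swing.py 54.6 22.8 16 54.3 -26.3 -22 16
```

```text
[-0.22 -2.37]
[[-0.002, 0.0002, 0.0008], [-0.002, 0.0002, 0.0007], [-0.002, 0.0002, 0.0006], [-0.0021, 0.0002, 0.0005], [-0.0021, 0.0002, 0.0004], [-0.0021, 0.0002, 0.0002], [-0.0021, 0.0002, 0.0001], [-0.0021, 0.0002, -0.0], [-0.0021, 0.0002, -0.0001], [-0.0021, 0.0002, -0.0003], [-0.0021, 0.0002, -0.0004], [-0.0021, 0.0002, -0.0005], [-0.002, 0.0002, -0.0006], [-0.002, 0.0002, -0.0007], [-0.0019, 0.0002, -0.0008], [-0.0019, 0.0002, -0.001]]
```

Call:
servo_tool:
  steps:
    - [[-0.002,0.0002,0.0008],[-0.22,-2.37,0],-1]
    - [[-0.002,0.0002,0.0007],[-0.22,-2.37,0],-1]
    - [[-0.002,0.0002,0.0006],[-0.22,-2.37,0],-1]
    - [[-0.0021,0.0002,0.0005],[-0.22,-2.37,0],-1]
    - [[-0.0021,0.0002,0.0004],[-0.22,-2.37,0],-1]
    - [[-0.0021,0.0002,0.0002],[-0.22,-2.37,0],-1]
    - [[-0.0021,0.0002,0.0001],[-0.22,-2.37,0],-1]
    - [[-0.0021,0.0002,0],[-0.22,-2.37,0],-1]

```text
t: 34.28
ee_pos: [423.7, 321.2, 81.5]
orientation: [0.138, 3.082, -0.019]
ft_force: [7.6, -0.2, -14.4]
width: 11.9
grasp_force: 30.0
```

Call:
servo_tool:
  steps:
    - [[-0.0021,0.0002,-0.0001],[-0.22,-2.37,0],-1]
    - [[-0.0021,0.0002,-0.0003],[-0.22,-2.37,0],-1]
    - [[-0.0021,0.0002,-0.0004],[-0.22,-2.37,0],-1]
    - [[-0.0021,0.0002,-0.0005],[-0.22,-2.37,0],-1]
    - [[-0.002,0.0002,-0.0006],[-0.22,-2.37,0],-1]
    - [[-0.002,0.0002,-0.0007],[-0.22,-2.37,0],-1]
    - [[-0.0019,0.0002,-0.0008],[-0.22,-2.37,0],-1]
    - [[-0.0019,0.0002,-0.001],[-0.22,-2.37,0],-1]

```text
t: 34.95
ee_pos: [407.9, 322.9, 78.2]
orientation: [0.126, 2.749, -0.04]
ft_force: [9.4, -3.8, -3.1]
width: 11.9
grasp_force: 30.0
```

```bash
python3 box.py
```

```text
tcp [-14.56   2.21  32.72] grasp [-21.78   2.41  50.29] r 54.80709449887208 angle -23.41851478237489 tilt -22.335752822197723 q [ 47.65  26.56 121.19 -45.25  25.83   3.01] [ 9.39 -3.82 -3.11] 11.854150183069793 29.99907821416855 34.95
```

Call:
servo_tool:
  steps:
    - [[0.0008,-0.0001,-0.0018],[0,0,0],-1]
    - [[0.0008,-0.0001,-0.0018],[0,0,0],-1]
    - [[0.0008,-0.0001,-0.0018],[0,0,0],-1]
    - [[0.0008,0,-0.0015],[0,0,0],-1]
    - [[0,0,0],[0,0,0],-1]
    - [[0,0,0],[0,0,0],-1]
    - [[0,0,0],[0,0,0],1]
    - [[0,0,0],[0,0,0],1]

```text
t: 35.62
ee_pos: [409.5, 322.3, 70.4]
orientation: [0.128, 2.754, -0.04]
ft_force: [0.1, 0.9, -0.1]
width: 21.8
grasp_force: 0.0
```

Call:
servo_tool:
  steps:
    - [[0,0,0],[0,0,0],1]
    - [[0,0,0],[0,0,0],1]
    - [[0,0,0],[0,0,0],1]
    - [[0,0,0],[0,0,0],1]
    - [[-0.004,0,0.01],[0,0,0],1]
    - [[-0.004,0,0.012],[0,0,0],1]
    - [[0,0,0.02],[0,0,0],1]
    - [[0,0,0.02],[0,0,0],1]

```text
t: 36.28
ee_pos: [400.6, 322.1, 132.2]
orientation: [0.126, 2.756, -0.042]
ft_force: [0.5, 0.5, 0.1]
width: 75.3
grasp_force: 0.0
```

Call:
servo_tool:
  steps:
    - [[0,0,0.02],[0.27,2.99,0],1]
    - [[0,0,0.02],[0.27,2.99,0],1]
    - [[0,0,0.02],[0.27,2.99,0],1]
    - [[0,0,0.01],[0.27,2.99,0],1]
    - [[0,0,0],[0.27,2.99,0],1]
    - [[0,0,0],[0.27,2.99,0],1]
    - [[0,0,0],[0.27,2.99,0],1]
    - [[0,0,0],[0.12,1.4,0],1]

```text
t: 36.95
ee_pos: [402.0, 322.6, 202.5]
orientation: [-0.142, -3.13, 0.017]
ft_force: [0.8, -0.8, 1.0]
width: 87.9
grasp_force: 0.0
```

```bash
python3 box.py; python3 cap.py
```

```text
tcp [-20.37   1.33 157.01] grasp [-20.21   1.54 176.01] r 177.1624329613962 angle -6.551762057272656 tilt 0.4584334076586666 q [ 37.51  16.95 107.62  -0.18  56.2  -47.2 ] [ 0.81 -0.76  0.97] 87.89946780662889 0.0 36.95
[402.04 322.57 202.51]
186
77 5 [-9.   -7.97 -6.75] [-3.74  1.66  4.39]
95 5 [-15.34 -14.46 -13.38] [-4.42 -2.77  4.27]
98 72 [-26.25 -23.56 -20.08] [-5.17 -0.03  5.98]
101 94 [-22.91 -18.96 -15.32] [-5.24  0.85  6.08]
lid X [-49.72  47.74] Y [-58.5   59.02] 55.87889168503975
```

Toggle is off (mirror of the on reading) and the bat is in. Back to holder b.

Call:
servo_tool:
  steps:
    - [[0.018,-0.0288,0],[0,0,0],1]
    - [[0.018,-0.0288,0],[0,0,0],1]
    - [[0.018,-0.0288,0],[0,0,0],1]
    - [[0.018,-0.0288,0],[0,0,0],1]
    - [[0.018,-0.0288,0],[0,0,0],1]
    - [[0.018,-0.0288,0],[0,0,0],1]
    - [[0.018,-0.0288,0],[0,0,0],1]
    - [[0.018,-0.0288,0],[0,0,0],1]

```text
t: 37.67
ee_pos: [545.5, 90.6, 201.9]
orientation: [-0.141, -3.132, 0.019]
ft_force: [0.1, -0.4, -0.3]
width: 87.8
grasp_force: 0.0
```

Call:
servo_tool:
  steps:
    - [[0.018,-0.0288,0],[0,0,0],1]
    - [[0.016,-0.0288,0],[0,0,0],1]
    - [[0,0,-0.02],[0,0,0],1]
    - [[0,0,-0.02],[0,0,0],1]
    - [[0,0,0],[0,0,0],1]
    - [[0,0,0],[0,0,0],1]
    - [[0,0,0],[0,0,0],1]
    - [[0,0,0],[0,0,0],1]

```text
t: 38.33
ee_pos: [579.9, 35.1, 163.4]
orientation: [-0.14, -3.133, 0.018]
ft_force: [-0.3, 0.8, 1.0]
width: 88.3
grasp_force: 0.0
```

```bash
python3 w.py - 580,35,20,75 549,-63,20,75
```

```text
t 38.3333 [579.9  35.1 163.4] [  -8.  -179.5    1. ] [-0.3  0.8  1. ] 88.26862651396137 [  2.6  25.  101.3  -0.8  54.  -81.8]
[580.0, 35.0] n 2450 mid [577.5  33.7  41.5] ext [50.  52.  26.4] topcircle [579.3  33.8] 23.702966690063477 ztop [48.2 49.3 49.9]
[549.0, -63.0] n 2902 mid [550.  -62.6  40.5] ext [49.  49.8 40.9] topcircle [550.  -63.3] 24.58797264099121 ztop [54.4 55.5 56.2]
```

Call:
servo_tool:
  steps:
    - [[-0.001,-0.001,-0.03],[0,0,0],1]
    - [[0,0,-0.03],[0,0,0],1]
    - [[0,0,-0.03],[0,0,0],1]
    - [[0,0,-0.02],[0,0,0],1]
    - [[0,0,-0.02],[0,0,0],1]
    - [[0,0,-0.01],[0,0,0],1]
    - [[0,0,-0.007],[0,0,0],1]
    - [[0,0,0],[0,0,0],1]

```text
t: 39.05
ee_pos: [578.1, 33.7, 14.8]
orientation: [-0.14, -3.131, 0.018]
ft_force: [-0.3, -0.4, -0.6]
width: 87.7
grasp_force: 0.0
```

Call:
servo_tool:
  steps:
    - [[0,0,0],[0,0,0],-1]
    - [[0,0,0],[0,0,0],-1]
    - [[0,0,0],[0,0,0],-1]
    - [[0,0,0],[0,0,0],-1]
    - [[0,0,0],[0,0,0],-1]
    - [[0,0,0],[0,0,0],-1]
    - [[0,0,0],[0,0,0],-1]
    - [[0,0,0],[0,0,0],-1]

```text
t: 39.72
ee_pos: [578.7, 33.6, 15.8]
orientation: [-0.141, -3.132, 0.018]
ft_force: [0.1, 0.8, 6.3]
width: 52.5
grasp_force: 30.0
```

Call:
servo_tool:
  steps:
    - [[0,0,0.01],[0,0,0],-1]
    - [[0,0,0.02],[0,0,0],-1]
    - [[0,0,0.03],[0,0,0],-1]
    - [[0,0,0.03],[0,0,0],-1]
    - [[-0.0018,-0.025,0],[0,0,0],-1]
    - [[-0.0018,-0.036,0],[0,0,0],-1]
    - [[-0.0018,-0.036,0],[0,0,0],-1]
    - [[-0.0018,-0.036,0],[0,0,0],-1]

```text
t: 40.38
ee_pos: [570.9, -100.6, 106.0]
orientation: [-0.139, -3.132, 0.018]
ft_force: [1.2, -0.4, -1.4]
width: 52.5
grasp_force: 30.0
```

Call:
servo_tool:
  steps:
    - [[-0.0018,-0.036,0],[0,0,0],-1]
    - [[-0.0018,-0.036,0],[0,0,0],-1]
    - [[-0.0018,-0.036,0],[0,0,0],-1]
    - [[-0.0018,-0.036,0],[0,0,0],-1]
    - [[-0.0018,-0.036,0],[0,0,0],-1]
    - [[-0.0018,-0.036,0],[0,0,0],-1]
    - [[0,-0.016,0],[0,0,0],-1]
    - [[0,0,0],[0,0,0],-1]

```text
t: 41.05
ee_pos: [560.0, -335.0, 105.6]
orientation: [-0.147, -3.132, 0.02]
ft_force: [-0.3, -0.2, -0.8]
width: 52.4
grasp_force: 30.0
```

```bash
python3 w.py w8.png 562,-330,60,160
```

```text
t 41.05 [ 560.  -335.   105.6] [  -8.4 -179.5    1.1] [-0.3 -0.2 -0.8] 52.43549263560316 [ -31.6   34.6   93.7   -1.    51.7 -115.6]
[562.0, -330.0] n 9984 mid [ 558.5 -332.3  132.6] ext [50.  72.8 54.8] topcircle [ 549.5 -332.3] 36.60161209106445 ztop [137.8 147.1 157.6]
```

View pics/w8.png

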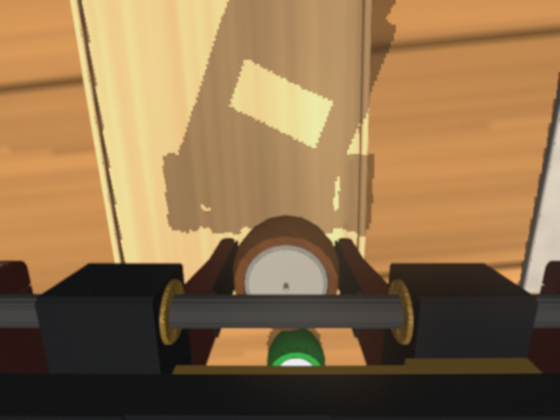

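b is held (286,280) above its quarter of the tray, green decoy behind at (296,350). Lower slightly further in.

Call:
servo_tool:
  steps:
    - [[0,-0.01,-0.025],[0,0,0],-1]
    - [[0,0,-0.025],[0,0,0],-1]
    - [[0,0,-0.02],[0,0,0],-1]
    - [[0,0,-0.012],[0,0,0],-1]
    - [[0,0,-0.006],[0,0,0],-1]
    - [[0,0,-0.0035],[0,0,0],-1]
    - [[0,0,0],[0,0,0],-1]
    - [[0,0,0],[0,0,0],1]

```text
t: 41.77
ee_pos: [561.2, -341.2, 14.9]
orientation: [-0.14, -3.133, 0.019]
ft_force: [0.5, 0.3, 0.0]
width: 55.9
grasp_force: 0.0
```

Call:
servo_tool:
  steps:
    - [[0,0,0],[0,0,0],1]
    - [[0,0,0],[0,0,0],1]
    - [[0,0,0],[0,0,0],1]
    - [[0,0,0],[0,0,0],1]
    - [[0,0,0.015],[0,0,0],1]
    - [[0,0,0.04],[0,0,0],1]
    - [[0,0,0.04],[0,0,0],1]
    - [[0,0,0.04],[0,0,0],1]

```text
t: 42.43
ee_pos: [559.9, -341.3, 150.9]
orientation: [-0.141, -3.131, 0.017]
ft_force: [1.4, -0.1, -0.1]
width: 87.8
grasp_force: 0.0
```

Call:
servo_tool:
  steps:
    - [[0,0.0352,0.01],[0,0,0],1]
    - [[-0.0012,0.0352,0],[0,0,0],1]
    - [[-0.0012,0.0352,0],[0,0,0],1]
    - [[-0.0012,0.0352,0],[0,0,0],1]
    - [[-0.0012,0.0352,0],[0,0,0],1]
    - [[-0.0012,0.0352,0],[0,0,0],1]
    - [[-0.0012,0.0352,0],[0,0,0],1]
    - [[-0.0012,0.0352,0],[0,0,0],1]

```text
t: 43.1
ee_pos: [551.8, -58.3, 160.0]
orientation: [-0.141, -3.133, 0.018]
ft_force: [0.3, 0.4, -1.1]
width: 87.9
grasp_force: 0.0
```

```bash
python3 w.py - 550,-63,20,75;python3 - <<'E'
from h import *
C=cloud(grab('scene'))
k=(np.hypot(C[...,0]-560,C[...,1]+345)<50)&(C[...,2]>20)&(C[...,2]<75);p=C[k];print((p.min(0)+p.max(0))/2,np.ptp(p,0),p.max(0))
E
```

```text
t 43.1 [551.8 -58.3 160. ] [  -8.1 -179.5    1. ] [ 0.3  0.4 -1.1] 87.87836569594005 [ -6.9  23.3 104.8  -0.9  52.2 -91.2]
[550.0, -63.0] n 2549 mid [549.8 -64.1  40.3] ext [48.7 48.  40.4] topcircle [550.  -64.1] 24.267812728881836 ztop [54.3 55.3 56. ]
[ 563.63980386 -341.29385696   35.24387809] [51.63461839 49.71696968 30.0256997 ] [ 589.45711305 -316.43537211   50.25672794]
```

Call:
servo_tool:
  steps:
    - [[-0.0018,-0.005,-0.02],[0,0,0],1]
    - [[0,0,-0.03],[0,0,0],1]
    - [[0,0,-0.03],[0,0,0],1]
    - [[0,0,-0.02],[0,0,0],1]
    - [[0,0,-0.02],[0,0,0],1]
    - [[0,0,-0.015],[0,0,0],1]
    - [[0,0,-0.007],[0,0,0],1]
    - [[0,0,0],[0,0,0],1]

```text
t: 43.87
ee_pos: [549.5, -65.4, 15.9]
orientation: [-0.142, -3.13, 0.018]
ft_force: [-0.4, 0.2, 0.4]
width: 87.5
grasp_force: 0.0
```

Call:
servo_tool:
  steps:
    - [[0,0,0],[0,0,0],-1]
    - [[0,0,0],[0,0,0],-1]
    - [[0,0,0],[0,0,0],-1]
    - [[0,0,0],[0,0,0],-1]
    - [[0,0,0],[0,0,0],-1]
    - [[0,0,0],[0,0,0],-1]
    - [[0,0,0],[0,0,0],-1]
    - [[0,0,0],[0,0,0],-1]

```text
t: 44.53
ee_pos: [550.4, -64.9, 17.2]
orientation: [-0.141, -3.132, 0.018]
ft_force: [-0.8, -0.1, 3.5]
width: 49.0
grasp_force: 27.7
```

Call:
servo_tool:
  steps:
    - [[0,0,0.01],[0,0,0],-1]
    - [[0,0,0.02],[0,0,0],-1]
    - [[0,0,0.03],[0,0,0],-1]
    - [[0,0,0.03],[0,0,0],-1]
    - [[-0.0102,-0.0345,0],[0,0,0],-1]
    - [[-0.0102,-0.0345,0],[0,0,0],-1]
    - [[-0.0102,-0.0345,0],[0,0,0],-1]
    - [[-0.0102,-0.0345,0],[0,0,0],-1]

```text
t: 45.2
ee_pos: [508.8, -203.9, 107.6]
orientation: [-0.139, -3.132, 0.018]
ft_force: [0.6, -0.2, -1.0]
width: 48.8
grasp_force: 26.9
```

Call:
servo_tool:
  steps:
    - [[-0.0102,-0.0345,0],[0,0,0],-1]
    - [[-0.0102,-0.0345,0],[0,0,0],-1]
    - [[-0.0102,-0.0345,0],[0,0,0],-1]
    - [[-0.0102,-0.0345,0],[0,0,0],-1]
    - [[-0.0102,-0.0345,0],[0,0,0],-1]
    - [[-0.0102,-0.0345,0],[0,0,0],-1]
    - [[0,0,0],[0,0,0],-1]
    - [[0,0,0],[0,0,0],-1]

```text
t: 45.87
ee_pos: [447.3, -411.4, 107.0]
orientation: [-0.146, -3.132, 0.018]
ft_force: [-0.2, 0.1, -0.0]
width: 48.6
grasp_force: 26.9
```

```bash
python3 w.py - 448,-408,60,160
```

```text
t 45.8667 [ 447.3 -411.4  107. ] [  -8.4 -179.4    1. ] [-0.2  0.1 -0. ] 48.63323961080494 [ -43.4   31.3   99.8   -1.    48.8 -127.4]
[448.0, -408.0] n 10474 mid [ 445.7 -411.1  129. ] ext [50.5 72.5 62. ] topcircle [ 436.5 -411.1] 36.362953186035156 ztop [143.9 147.3 157.6]
```

Shift slightly inward, lower and let go, then check.

Call:
servo_tool:
  steps:
    - [[0.002,0.005,-0.025],[0,0,0],-1]
    - [[0,0,-0.025],[0,0,0],-1]
    - [[0,0,-0.02],[0,0,0],-1]
    - [[0,0,-0.012],[0,0,0],-1]
    - [[0,0,-0.006],[0,0,0],-1]
    - [[0,0,-0.0035],[0,0,0],-1]
    - [[0,0,0],[0,0,0],-1]
    - [[0,0,0],[0,0,0],1]

```text
t: 46.58
ee_pos: [450.9, -405.0, 16.1]
orientation: [-0.14, -3.133, 0.019]
ft_force: [0.2, -0.1, -0.5]
width: 52.8
grasp_force: 0.0
```

Call:
servo_tool:
  steps:
    - [[0,0,0],[0,0,0],1]
    - [[0,0,0],[0,0,0],1]
    - [[0,0,0],[0,0,0],1]
    - [[0,0,0],[0,0,0],1]
    - [[0,0,0.015],[0,0,0],1]
    - [[0,0,0.04],[0,0,0],1]
    - [[0,0,0.04],[0,0,0],1]
    - [[0,0,0.04],[0,0,0],1]

```text
t: 47.25
ee_pos: [449.6, -404.4, 151.3]
orientation: [-0.141, -3.13, 0.016]
ft_force: [-0.0, -0.4, -0.3]
width: 87.9
grasp_force: 0.0
```

Call:
servo_tool:
  steps:
    - [[-0.01,0.03,0.03],[0,0,0],1]
    - [[-0.01,0.035,0.03],[0,0,0],1]
    - [[-0.01,0.035,0.02],[0,0,0],1]
    - [[-0.01,0.035,0],[0,0,0],1]
    - [[-0.01,0.035,0],[0,0,0],1]
    - [[0,0.03,0],[0,0,0],1]
    - [[0,0,0],[0,0,0],1]
    - [[0,0,0],[0,0,0],1]

```text
t: 47.92
ee_pos: [401.8, -209.3, 225.9]
orientation: [-0.137, -3.133, 0.019]
ft_force: [0.3, -0.0, 0.2]
width: 87.8
grasp_force: 0.0
```

```bash
python3 - <<'E'
from h import *
np.set_printoptions(precision=1,suppress=True)
t=grab('top','top9.png');s=grab('scene');print(t['obs']['t'],t['obs']['ee_pos'])
for n,im in(('top',t),('scene',s)):
    C=cloud(im)
    for cc in((560,-342),(449,-406)):
        k=(np.hypot(C[...,0]-cc[0],C[...,1]-cc[1])<50)&(C[...,2]>20)&(C[...,2]<75);p=C[k]
        if len(p): print(n,(p.min(0)+p.max(0))/2,np.ptp(p,0),p.max(0))
E
```

```text
47.9167 [ 401.8 -209.3  225.9]
top [ 561.9 -338.3   39.1] [51.8 48.1 28.5] [ 587.8 -314.3   53.3]
top [ 450.7 -402.    39.3] [48.  50.8 36.7] [ 474.7 -376.6   57.6]
scene [ 562.5 -341.5   35.3] [53.4 53.3 30.5] [ 589.2 -314.8   50.6]
scene [ 452.4 -403.1   38.1] [51.9 52.2 35.7] [ 478.4 -376.9   56. ]
```

View pics/top9.png

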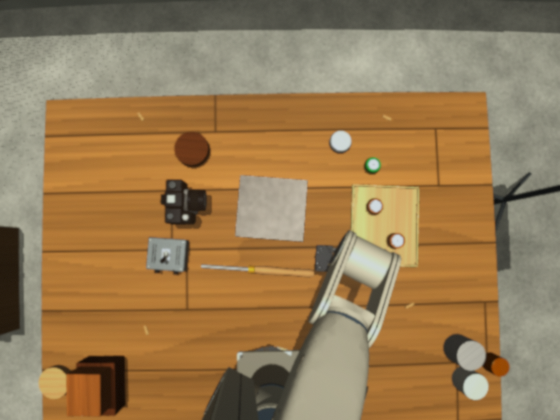

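Both holders stand in the tray at (375,206) and (397,241). The tin (340,141), gouge (257,269) and bowl blank (192,149) are unmoved, and the release and toggle are at rest. Handing in.

```bash
python3 -c "
from workcell import close_job
print(close_job())"
```

```text
the job is handed in; nothing more can be done
None
```

The job is handed in at about 48 s, with no verdict returned: the picture was taken of both holders (b and d) with the toggle reading on (the lamp's light itself did not show in my images), the toggle is off again, both holders are back in the tray, and the tin, gouge and bowl blank were not moved.

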